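# Click the hanging arm onto the bench post and hang the supplies basket

## Task

Fit the loose steel hanging arm to the post on the packing bench: slide its square tube, hook side up, all the way over the sloping stub until the spring button pops up through the hole in the tube and holds it. Then hang the supplies basket by its wire loop in the hook at the lower end of the fitted arm, hanging free and still, and leave the carton, the tape roll and the folders where they are.

Things in the scene. Friction and masses are not known exactly. Their poses are not given: they have to be found in the camera images.
- stub: square steel stub 24 x 24 mm on the dark slotted post, sloping 30 degrees, free end down and towards the robot. Origin: its centre line at the root, in the 46 mm square collar face where a fitted tube ends, 270 mm over the bench; post front 25 mm behind, post 330 mm high. x: up the slope into the post (the way the tube is pushed), z: out of the upper face. The stub runs from x = 0 to -70 mm
- stub_tip (a point): foremost point of the stub's free end, 70 mm down the slope from the stub's origin; same axes. The last 12 mm are a round black nose of 12 mm radius
- button (a joint): domed spring button 10 mm across in the stub's upper face, its centre 46 mm from the collar. 0 = out, standing 6.5 mm above the face; 0.0065 m = pressed flush. Spring 2 N at first, 5 N flush. The tube's sloping lip presses it in as the tube is pushed on (5 to 15 N along the stub); it springs out through the tube's hole when the tube is home, near or against the collar
- tube_mid (a point): hanging arm: steel square tube 160 mm long, 32 x 32 mm outside, 27 x 27 inside, about 0.34 kg, lying on the bench, hook and hole upward; balances near this point, the tube's centre, 16 mm above its underside. x: along the tube to its open mouth, z: out of the face with the hole (13 x 13 mm, centre at x = +35 mm). The upper wall's last 12 mm at the mouth bend up as a lip, 6 mm high
- tube_mouth (a point): centre of the arm's open mouth, at x = +80 mm from the tube's centre; same axes as the arm. It comes to the stub's origin, or up to 2.5 mm short of it, when the arm is home
- hook_seat (a point): where the centre of the basket's wire rests in the inner corner of the arm's hook: x = -118, z = +7 mm from the tube's centre, same axes. The hook is 8 mm round rod: from the tube's closed end (x = -80) straight on to x = -125 mm, then square up (z) 35 mm. On the fitted arm the upturned end leans 30 degrees away from the post, its tip about 27 mm higher than this point
- basket_loop (a point): middle of the level top wire of the basket's loop, 130 mm above the basket's underside. Loop of 6 mm wire, upright in the basket's y-z plane, 48 mm wide outside, 36 inside; two legs go straight down 45 mm, then spread to the tray's ends. It can be gripped from above across its two legs, the hook then passing between the fingers
- basket_mid (a point): centre of the supplies basket, 65 mm above its underside, straight below the loop. Grey steel tray 80 mm (x) by 110 mm (y), 45 mm high, holding markers, with a wire loop above; about 0.24 kg. y: along the tray's long side and the loop's top wire, z up. Turned half round it hangs just as well
- carton: closed cardboard carton 140 x 110 x 90 mm high on the bench; origin centre of its underside. Leave alone
- tape_roll: roll of parcel tape lying flat, 100 mm across, 48 mm high; origin centre of its underside. Leave alone
- folders: stack of buff folders 200 x 130 mm, 33 mm high; origin centre of its underside. Leave alone

How it is judged:
On the way, in this order (a step that is already met when the one before it is completed fails the run):
1. the tube is over the stub and holds the spring button pressed in (value of joint button above 0.003 m and x of tube_mouth in the frame of stub above -0.045 m and distance between tube_mouth and stub_tip below 0.075 m), for 0.02 s.
2. the tube is home on the stub and the button has sprung out through its hole (value of joint button below 0.0015 m and distance between tube_mouth and stub below 0.007 m and angle between the x axis of tube_mid and the x axis of stub, either way round below 0.12 rad), for 0.2 s.
At the end, for the whole second after the job is handed in: Tube home: mouth within 7 mm of the stub's root, in line within 0.12 rad, button out through the hole (under 1.5 mm pressed). Basket hanging still on the hook rod by its loop: wire from 12 mm outside to 35 mm inside the hook's corner, 20 mm to a side, 14 mm up at most; upright within 0.2 rad (all of step 2 and x of basket_loop in the frame of hook_seat between -0.012 and 0.035 m and z of basket_loop in the frame of hook_seat between -0.006 and 0.014 m and y of basket_loop in the frame of hook_seat between -0.02 and 0.02 m and angle between basket_mid's own z axis and vertical below 0.2 rad); the robot touches nothing.
It fails at once if the carton is moved by more than 25 mm (distance of carton from where it was at the start of the episode above 0.025 m).
It fails at once if the tape roll is moved by more than 25 mm (distance of tape_roll from where it was at the start of the episode above 0.025 m).
It fails at once if the folders are moved by more than 25 mm (distance of folders from where it was at the start of the episode above 0.025 m).
It also fails if it takes over 58 s, if anything falls off the work surface, if the arm or the gripper's body presses on something with over 40 N, if the wrist force passes 120 N, or if a joint passes its speed limit or range.

## Robot

A 7-joint arm with a two-finger parallel gripper is mounted at the origin on the work surface. World frame = base frame: x ahead of the robot, y to its left, z up, the work surface at z = 0. Lengths are in m, angles in rad, forces in N, time in s.
With the tool pointing down it reaches from about 0.4 to 0.85 m from the base axis. Payload 10.4 kg.
Tool frame: the origin (TCP) lies between the finger pads; the fingertips stand 25 mm ahead of it and the grasp point (between the pads) lies 6 mm ahead of it (tip_extent is the z of the fingertips in the tool frame, in m); z points along the fingers, y is the direction in which the jaws open and shut (so a half turn about z gives the same grasp; the last joint's range is limited). The gripper opens to 87 mm and grips with 3 to 60 N. Pads are 19 mm wide; open, the fingers measure 117 mm over their backs; the gripper's body (75 mm by 190 mm) begins 51 mm behind the grasp point.
Start: joints at [1.16, 0.332, -0.065, 1.46, 0.022, 1.35, -0.088], TCP at [0.236, -0.579, 0.248] pointing down, gripper open.
Joint ranges: [-2.6, 2.6], [-0.5, 2.12], [-1.47, 1.34], [0.16, 2.42], [-1.27, 4.41], [0.06, 2.06], [-2.6, 2.6]. Speed limits (rad/s): [2.22, 2.22, 2.79, 2.79, 3.14, 3.14, 3.14].

## Interface

Orientations are given as a 3x3 rotation matrix whose columns are the frame's x, y, z axes.
In Python, from plant import * gives the robot as it stands. The module is installed in compiled form; this text tells all that it offers.
- The arm moves only by the shell command python3 -m crank 'ROWS' [OPENING]. ROWS is text: rows parted by semicolons, each of 6 numbers parted by spaces: the shift along the tool's x, y, z in m, then the turn, a rotation vector about the tool's x, y, z in rad. In form: x y z rx ry rz; .... A call has 1 to 12 rows; each row is the pose to reach, as a shift and turn from the pose commanded when the call began, along the tool's axes at that moment; what a row does not reach only later rows make up. A row lasts 1/8 s, in which the tool goes at most 62.5 mm and 10.7 degrees, less where a joint would pass 70% of its speed; a pose out of reach is approached as far as the arm can. A call with a gripper value outside its range is refused whole. OPENING is the opening, from 0 (shut) to 1 (fully open), set as the call begins (- or left out, the last holds). The fingers move at their own pace and stop on an object; the grip force is fixed at half the most. Time passes only in rows, so rows that repeat a pose let the fingers close. It gives the time, the measured TCP pose, the force and the opening at its end, in the units of the state.
- state(): the state, without advancing time (a new reading comes with each control period).
- snapshot(name): name is "side" or "top"; returns a dict with "pixels" (400x640x3 uint8, red, green, blue), "intrinsics" (3x3 intrinsics, pixels), "k1" (the pictures are not rectified: a ray, as slopes to the right and down, at radius r is drawn at 1 + k1 r^2 times it, then the intrinsics apply), "R" (3x3) and "t" (3): a world point X has camera coordinates R X + t. Camera axes: x right, y down, z forward; pixel columns grow to the right and rows downward; lengths in m; the calibration is good to about 2 mm. A picture is of the moment at which its call begins. There is no depth.
- job_done(): hands the job in, once; it reports no verdict.
Trained networks look in a picture, given as the dict that the camera call returned (one of the last four; its "shot" number tells which), for a name from the list of things; names that differ only in an ending like _2 or _b are one class to them, and where a whole thing is asked for, a point or a joint stands for the part that bears it (a point fixed in the world has none). Each returns a list of dicts, best first, with "p" (0 to 1); they miss things now and then, are a little off and sometimes report something else, mostly with a low value. They report only what shows in the picture. A call takes as long as a camera call.
- search_frame(picture, query): "bbox" ([left, top, right, bottom] as shares, 0 to 1, of the picture: columns of its width, rows of its height, round what is visible of it).
- tip_of(picture, query): "centre" ([column, row] as shares, 0 to 1, of the picture: columns of its width, rows of its height: a listed point, or the origin of a listed thing).
The state is a dict: "time_s": time; "joint_pos": joint angles; "joint_velocities": joint speeds; "effort": joint torques, N m; "eef_pos": TCP position; "ee_rot": TCP orientation; "wrist_force": force on the tool from outside, world axes, zero at the start; "ft_torque": the same for the moment, N m; "finger_gap": opening from 0.0 (shut) to 1.0 (fully open).
Only numpy, scipy, OpenCV 4.12 (cv2) and the standard library are available. Lean on these libraries where they do the work, as an engineer would, in place of code of your own. Each camera call takes 0.05 s, during which the arm holds its last target.

## Working session

There is one attempt and no reset: what is moved stays moved. The work goes in short steps, Python scripts to look and compute and a shell command to move; the robot and the scene stay as the last step left them, time stands still between calls to the robot, and variables do not carry over. Pictures are saved under pics/ and viewed, and the job is handed in when it is done.

```bash
mkdir -p pics
cat > h.py <<'E'
import numpy as np, cv2
from plant import *
def look(name,fn=None):
    s=snapshot(name)
    if fn: cv2.imwrite('pics/'+fn+'.png',s['pixels'][:,:,::-1])
    return s
def pt(s,q,n=2):
    r=tip_of(s,q)
    return [(round(d['p'],2),[round(d['centre'][0]*640,1),round(d['centre'][1]*400,1)]) for d in r[:n]]
def ray(s,px):
    K=np.array(s['intrinsics']);k=s['k1']
    u=np.array([(px[0]-K[0,2])/K[0,0],(px[1]-K[1,2])/K[1,1]])
    v=u.copy()
    for _ in range(30): v=u/(1+k*(v@v))
    R=np.array(s['R']);t=np.array(s['t'])
    d=R.T@np.array([v[0],v[1],1]);return -R.T@t,d/np.linalg.norm(d)
def atz(s,px,z):
    c,d=ray(s,px);return c+d*(z-c[2])/d[2]
def tri(s1,p1,s2,p2):
    c1,d1=ray(s1,p1);c2,d2=ray(s2,p2)
    A=np.array([d1,-d2]).T;l=np.linalg.lstsq(A,c2-c1,rcond=None)[0]
    a=c1+l[0]*d1;b=c2+l[1]*d2
    return (a+b)/2,np.linalg.norm(a-b)
def proj(s,X):
    K=np.array(s['intrinsics']);c=np.array(s['R'])@X+np.array(s['t']);v=c[:2]/c[2];v=v*(1+s['k1']*(v@v))
    return K[0,0]*v[0]+K[0,2],K[1,1]*v[1]+K[1,2]
E
python3 - <<'E'
from h import *
np.set_printoptions(precision=4,suppress=True)
a=look('side','side0');b=look('top','top0')
st=state();print(st['time_s'],st['eef_pos'],st['ee_rot'],st['finger_gap'])
for s in(a,b): print(-np.array(s['R']).T@s['t'],np.array(s['R']).tolist(),s['k1'],s['intrinsics'])
for q in ['stub','stub_tip','button','tube_mid','tube_mouth','hook_seat','basket_loop','basket_mid','carton','tape_roll','folders']:
    A=pt(a,q);B=pt(b,q);print(q,A,B, tri(a,A[0][1],b,B[0][1]) if A and B else '')
E
```

```text
0.1 [ 0.2362 -0.5783  0.2469] [[ 0.9257  0.3782 -0.0005]
 [ 0.3782 -0.9257  0.0011]
 [-0.0001 -0.0013 -1.    ]] 0.9975686796569442
[0.4851 1.0244 0.7617] [[-0.9954760536912437, -0.09366508738327686, 0.015946094593695413], [-0.058790591287158404, 0.47538482832606194, -0.8778114440889381], [0.07463975417573582, -0.8747777525765522, -0.4787408387569437]] -0.034665611414029955 [[368.3702   0.     320.7415]
 [  0.     368.3702 199.1067]
 [  0.       0.       1.    ]]
[0.4182 0.0009 1.4022] [[-0.014063406649201258, -0.9998654675261652, -0.008442004625844155], [-0.9914620833143575, 0.015038809808964479, -0.129525177280264], [0.12963470963971502, 0.006548362254286664, -0.9915401963654392]] -0.02428664473586084 [[370.2667   0.     322.6522]
 [  0.     370.2667 196.7638]
 [  0.       0.       1.    ]]
stub [(0.82, [273.8, 179.6]), (0.71, [322.0, 190.5])] [(0.78, [319.1, 146.9])] (array([0.7208, 0.017 , 0.2698]), np.float64(0.007041393797862559))
stub_tip [(0.58, [296.0, 187.9])] [(0.55, [316.2, 166.4])] (array([0.6563, 0.0271, 0.2517]), np.float64(0.018964434187407748))Traceback (most recent call last):
  File "<stdin>", line 7, in <module>
  File "h.py", line 8, in pt
    r=tip_of(s,q)
ValueError: it knows: basket_loop, basket_mid, carton, folders, hook_seat, stub, stub_tip, tape_roll, tube_mid, tube_mouth
```

Run:
```python
from h import *
np.set_printoptions(precision=4,suppress=True)
a=look('side','side1');b=look('top','top1')
for q in ['stub','stub_tip','tube_mid','tube_mouth','hook_seat','basket_loop','basket_mid','carton','tape_roll','folders']:
    A=pt(a,q);B=pt(b,q);print(q,A,B, tri(a,A[0][1],b,B[0][1]) if A and B else '')
for n,s in(('side',a),('top',b)):
  pass
```

```text
stub [(0.69, [273.5, 179.7])] [(0.63, [317.1, 145.5])] (array([0.7224, 0.023 , 0.2728]), np.float64(0.011237583779116607))
stub_tip [(0.71, [292.1, 189.0])] [(0.54, [319.9, 166.2])] (array([0.665 , 0.0158, 0.2402]), np.float64(0.007766097483818767))
tube_mid [(0.87, [355.7, 206.5])] [(0.56, [402.4, 236.1]), (0.38, [447.6, 190.2])] (array([ 0.4504, -0.2838,  0.0209]), np.float64(0.006418877486901903))
tube_mouth [(0.74, [333.9, 205.3])] [(0.57, [401.4, 209.2])] (array([ 0.5449, -0.284 ,  0.0207]), np.float64(0.005042663109926433))
hook_seat [(0.9, [388.0, 205.3])] [(0.68, [402.6, 263.7]), (0.2, [205.3, 194.1])] (array([ 0.3366, -0.2753,  0.0406]), np.float64(0.021409672505991587))
basket_loop [(0.86, [335.3, 261.8])] [(0.78, [263.9, 220.0])] (array([0.5091, 0.2139, 0.1236]), np.float64(0.0033866710401774715))
basket_mid [(0.94, [338.3, 279.0])] [(0.77, [259.9, 220.5]), (0.65, [446.5, 191.8])] (array([0.5042, 0.2352, 0.082 ]), np.float64(0.009007293090225328))
carton [(0.88, [286.5, 369.3])] [(0.91, [208.1, 192.7]), (0.33, [399.1, 234.8])] (array([ 0.6179,  0.4563, -0.0205]), np.float64(0.018038127704977765))
tape_roll [(0.88, [369.6, 262.1])] [(0.74, [319.6, 248.1]), (0.73, [318.2, 167.7])] (array([ 0.4042,  0.0249, -0.0159]), np.float64(0.006146839381178026))
folders [(0.69, [320.4, 189.9])] [(0.88, [446.1, 191.3]), (0.74, [315.9, 246.6])] (array([ 0.6153, -0.4641, -0.0052]), np.float64(0.0017596406525750682))
```

View pics/side0.png

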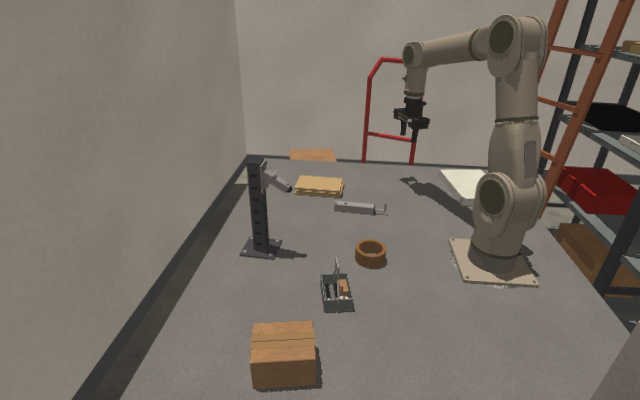

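View pics/top0.png

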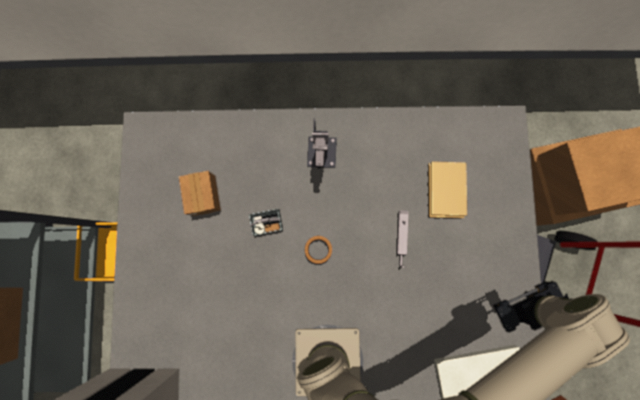

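Run:
```python
import cv2
a=cv2.imread('pics/side0.png');b=cv2.imread('pics/top0.png')
def c(im,x,y,w,h,f,n): cv2.imwrite('pics/'+n+'.png',cv2.resize(im[y:y+h,x:x+w],None,fx=f,fy=f,interpolation=cv2.INTER_CUBIC))
c(a,230,150,80,60,10,'c_stub_s'); c(b,285,115,80,60,10,'c_stub_t')
c(a,320,190,80,40,10,'c_tube_s'); c(b,380,200,50,75,8,'c_tube_t')
c(a,300,250,60,60,10,'c_b_s'); c(b,235,195,60,50,10,'c_b_t')
```

```text
(no output)
```

View pics/c_stub_s.png

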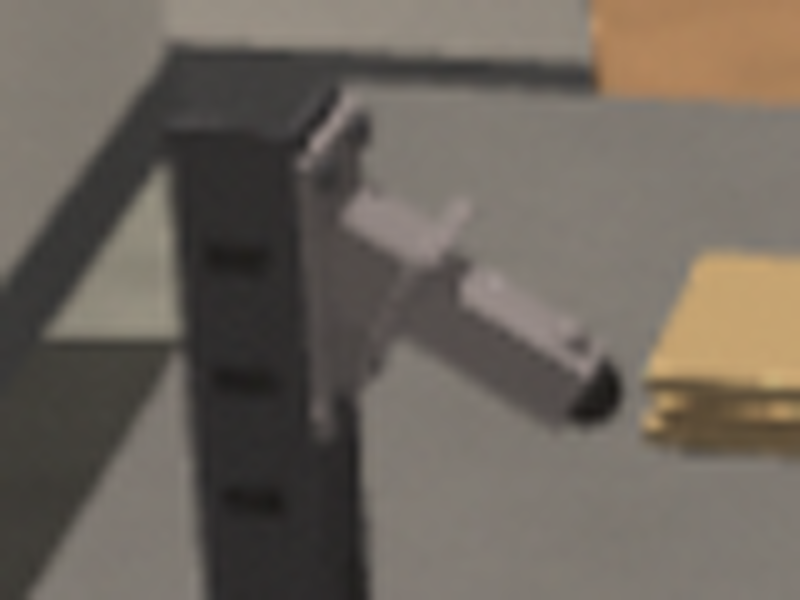

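View pics/c_stub_t.png

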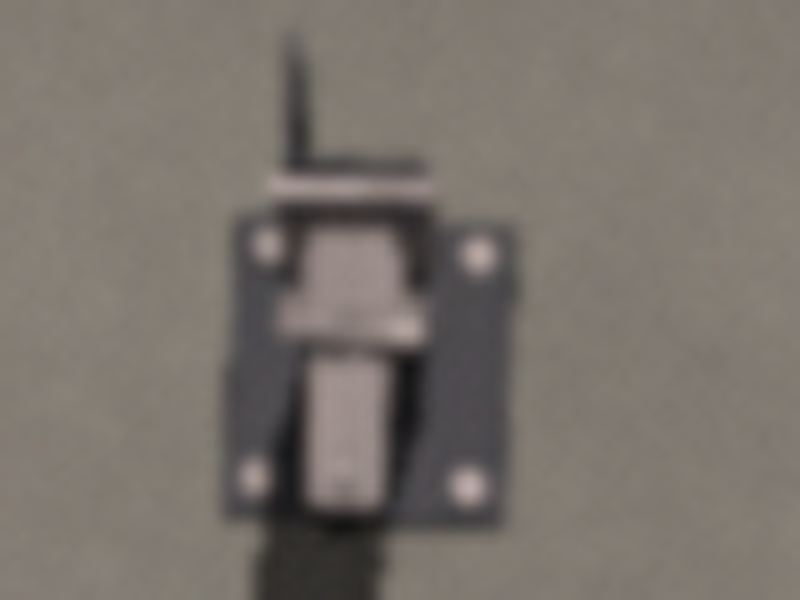

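View pics/c_tube_s.png

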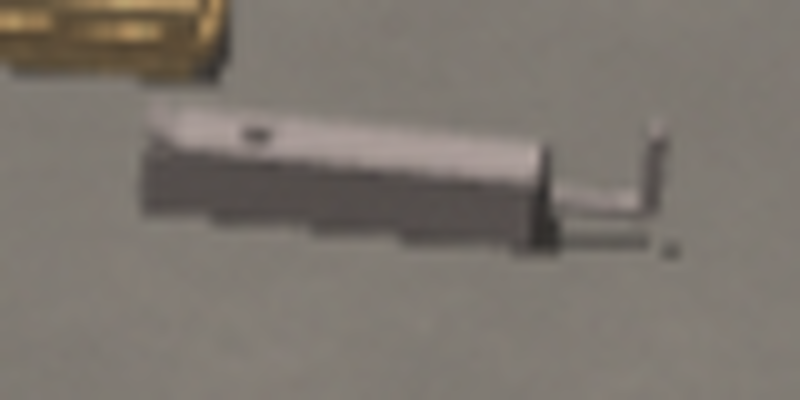

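View pics/c_tube_t.png

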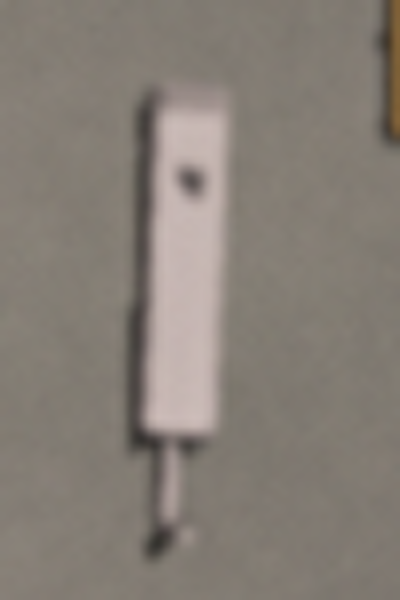

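View pics/c_b_s.png

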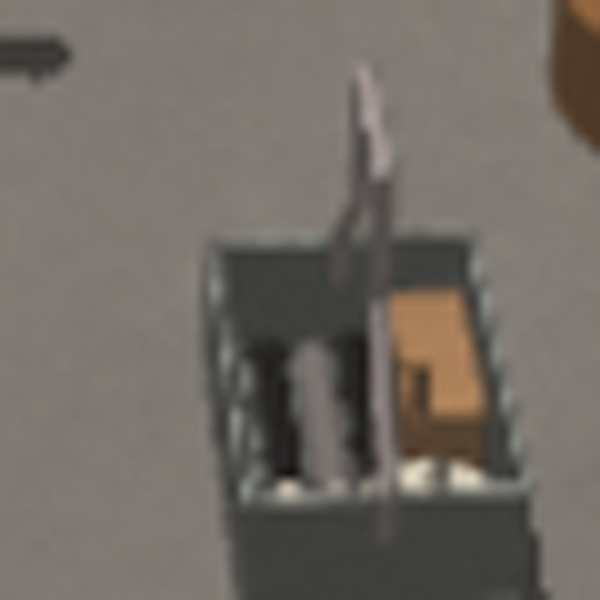

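View pics/c_b_t.png

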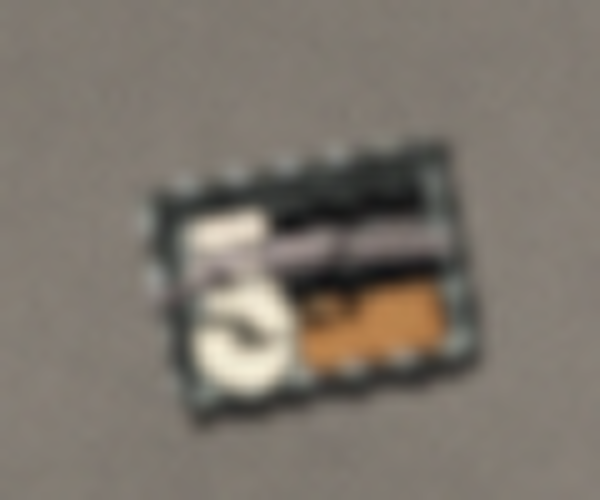

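```bash
cat >> h.py <<'E'
def crop(px,x,y,f): return [(px[0]+.5)/f-.5+x,(px[1]+.5)/f-.5+y]
E
python3 - <<'E'
from h import *
np.set_printoptions(precision=4,suppress=True)
a=look('side');b=look('top')
n=atz(b,crop((178,432),380,200,8),.032);h=atz(b,crop((191,181),380,200,8),.032)
print('top',n,h,np.linalg.norm(h-n))
for p in [(140,432),(216,434),(153,90),(228,90)]: print(atz(b,crop(p,380,200,8),.032))
n=atz(a,crop((543,148),320,190,10),.032);n2=atz(a,crop((530,182),320,190,10),.032);h=atz(a,crop((257,134),320,190,10),.032)
print('side near end corners',n,n2,'hole',h)
L=[atz(b,crop(p,235,195,10),.045) for p in [(148,190),(450,145),(480,355),(195,420)]];print('tray rim',np.array(L),np.mean(L,0))
E
```

```text
top [ 0.3834 -0.2767  0.032 ] [ 0.4981 -0.2873  0.032 ] 0.11512001271251479
[ 0.3837 -0.2593  0.032 ]
[ 0.3823 -0.294   0.032 ]
[ 0.5405 -0.2715  0.032 ]
[ 0.54   -0.3063  0.032 ]
side near end corners [ 0.3809 -0.2912  0.032 ] [ 0.387  -0.2626  0.032 ] hole [ 0.4968 -0.2886  0.032 ]
tray rim [[0.5374 0.2809 0.045 ]
 [0.5524 0.1694 0.045 ]
 [0.4751 0.1583 0.045 ]
 [0.4528 0.2627 0.045 ]] [0.5044 0.2178 0.045 ]
```

```bash
python3 -m crank '0.055 -0.031 0.02 0 0 0.12; 0.11 -0.062 0.04 0 0 0.24; 0.16 -0.093 0.06 0 0 0.36; 0.215 -0.124 0.08 0 0 0.47; 0.27 -0.156 0.1 0 0 0.47; 0.321 -0.187 0.127 0 0 0.47; 0.321 -0.187 0.127 0 0 0.47; 0.321 -0.187 0.127 0 0 0.47' 1
python3 - <<'E'
from h import *
look('top','t2');look('side','s2')
E
```

```text
time_s: 2.5
eef_pos: [0.463, -0.2834, 0.1203]
ee_rot: [[0.997, -0.08, -0.001], [-0.08, -0.997, 0.0], [-0.001, -0.0, -1.0]]
wrist_force: [-0.7, -1.0, -0.0]
finger_gap: 1.002
```

```bash
python3 -m crank '0 0 0.05 0 0 0; 0 0 0.08 0 0 0; 0 0 0.093 0 0 0; 0 0 0.093 0 0 0; 0 0 0.093 0 0 0' 1
python3 -m crank '0 0 0 0 0 0; 0 0 0 0 0 0; 0 0 0 0 0 0; 0 0 0 0 0 0; 0 0 0 0 0 0; 0 0 0 0 0 0' 0
python3 -m crank '0 0 -0.05 0 0 0; 0 0 -0.1 0 0 0; 0 0 -0.15 0 0 0; 0 0 -0.2 0 0 0; 0 0 -0.2 0 0 0; 0 0 -0.2 0 0 0'
python3 - <<'E'
from h import *
look('top','t3');look('side','s3')
print(state()['ee_rot'],state()['eef_pos'])
E
```

```text
time_s: 3.22
eef_pos: [0.4635, -0.285, 0.029]
ee_rot: [[0.997, -0.083, 0.002], [-0.083, -0.997, -0.001], [0.002, 0.001, -1.0]]
wrist_force: [-0.0, -0.1, 0.3]
finger_gap: 1.005
time_s: 3.98
eef_pos: [0.4628, -0.2841, 0.0275]
ee_rot: [[0.997, -0.082, 0.0], [-0.082, -0.997, -0.0], [0.0, 0.0, -1.0]]
wrist_force: [-1.1, -0.6, -0.0]
finger_gap: 0.404
time_s: 4.72
eef_pos: [0.4621, -0.2838, 0.2262]
ee_rot: [[0.997, -0.082, -0.002], [-0.082, -0.997, 0.001], [-0.002, -0.001, -1.0]]
wrist_force: [-0.7, -0.2, -5.6]
finger_gap: 0.366
[[ 0.99662435 -0.08204303 -0.00297324]
 [-0.0820381  -0.99662767  0.00174555]
 [-0.00310642 -0.00149574 -0.99999406]] [ 0.46190121 -0.2836182   0.22547953]
```

View pics/s3.png

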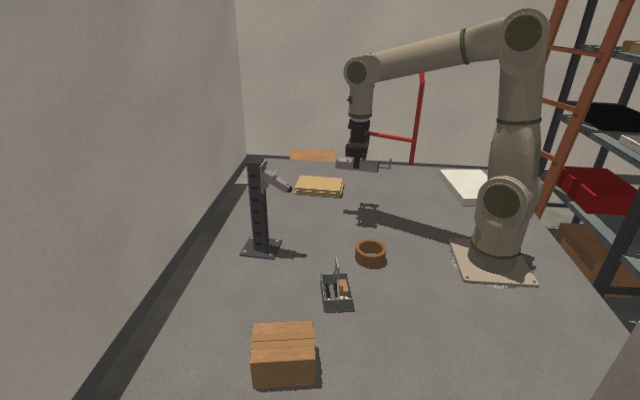

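```bash
cat >> h.py <<'E'
def stubR(yaw):
    c,s=np.cos(yaw),np.sin(yaw);Z=np.array([[c,-s,0],[s,c,0],[0,0,1]])
    k,m=np.cos(np.pi/6),.5
    return Z@np.array([[k,0,-m],[0,1,0],[m,0,k]])
E
cat > fit.py <<'E'
from h import *
from scipy.optimize import least_squares
np.set_printoptions(precision=4,suppress=True)
a=look('side');b=look('top')
m=1e-3
obs=[(b,(280,338),(0,23,23)),(b,(428,346),(0,-23,23)),(b,(304,505),(-58,12,12)),(b,(384,508),(-58,-12,12))]
obs2=[(a,(570,418),(-58,12,-12)),(a,(620,390),(-70,0,0))]
def pred(p,s,X): return np.array(proj(s,np.array([p[0],p[1],.27])+stubR(p[2])@(np.array(X)*m)))
def res(p,obs): 
    r=[]
    for s,q,X in obs:
        c=crop(q,*( (285,115,10) if s is b else (230,150,10)))
        r.append(pred(p,s,X)-c)
    return np.concatenate(r)
for o in (obs,obs+obs2):
    f=least_squares(res,[.72,.02,0],args=(o,));print(f.x,f.fun.round(2))
p=f.x
def draw(p,fn):
  for s,x,y,n,src in((a,230,150,'s','side0'),(b,285,115,'t','top0')):
    im=cv2.imread('pics/'+src+'.png')[y:y+60,x:x+80];im=cv2.resize(im,None,fx=10,fy=10,interpolation=cv2.INTER_CUBIC)
    def P(X): 
        q=pred(p,s,X);return (int((q[0]-x+.5)*10-.5),int((q[1]-y+.5)*10-.5))
    for xx in(0,-58):
        h=23 if xx==0 else 12
        for hh in {h,12}:
            c=[P((xx,i*hh,j*hh)) for i,j in((1,1),(-1,1),(-1,-1),(1,-1))]
            cv2.polylines(im,[np.array(c)],True,(0,255,0) if hh==12 else (0,0,255),1)
    for i,j in((1,1),(-1,1),(-1,-1),(1,-1)): cv2.line(im,P((0,12*i,12*j)),P((-58,12*i,12*j)),(0,255,0),1)
    cv2.circle(im,P((-70,0,0)),4,(255,0,0),-1);cv2.circle(im,P((-46,0,18)),4,(255,255,0),-1)
    cv2.imwrite(f'pics/{fn}_{n}.png',im)
draw(p,'fit')
E
python3 fit.py
```

```text
[ 0.7252  0.0137 -0.0869] [-0.11 -0.31 -0.04 -0.08  0.3   0.09 -0.15  0.31]
[ 0.7242  0.0138 -0.0416] [ 0.01  0.32  0.12 -0.11  1.07  0.58  0.64  0.47 -1.2   1.58 -0.25  1.77]
```

View pics/fit_s.png

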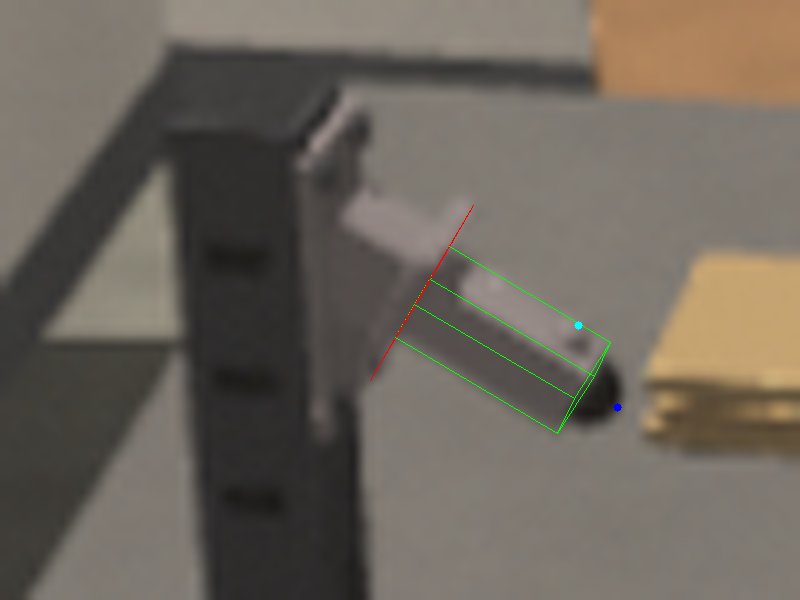

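View pics/fit_t.png

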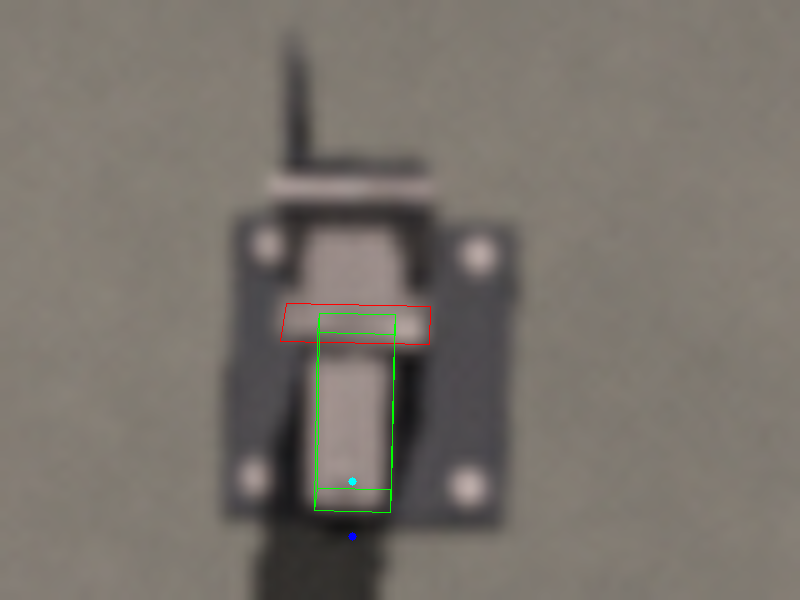

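```bash
cat >> fit.py <<'E'
# free fit in side: line slopes
for yaw in(-.09,-.05,0,.04):
    q=[.7245,.0138,yaw]
    for i,j in((1,1),(1,-1)):
        A=pred(q,a,(-5,12*i,12*j));B=pred(q,a,(-58,12*i,12*j));print(yaw,(i,j),'slope',((B-A)[1]/(B-A)[0]).round(3),end=' ')
    A=pred(q,a,(0,23,23));B=pred(q,a,(0,23,-23));print('collar',((B-A)[0]/(B-A)[1]).round(3))
q=[.7260,.0138,-.055];draw(q,'fit2')
for s,c,n in((a,(230,150),'s'),(b,(285,115),'t')): print(n)
E
python3 fit.py
```

```text
[ 0.7252  0.0137 -0.0869] [-0.11 -0.31 -0.04 -0.08  0.3   0.09 -0.15  0.31]
[ 0.7242  0.0138 -0.0416] [ 0.01  0.32  0.12 -0.11  1.07  0.58  0.64  0.47 -1.2   1.58 -0.25  1.77]
-0.09 (1, 1) slope 0.622 -0.09 (1, -1) slope 0.619 collar -0.596
-0.05 (1, 1) slope 0.598 -0.05 (1, -1) slope 0.595 collar -0.597
0 (1, 1) slope 0.57 0 (1, -1) slope 0.566 collar -0.597
0.04 (1, 1) slope 0.55 0.04 (1, -1) slope 0.545 collar -0.596
s
t
```

Run:
```python
import cv2
a=cv2.imread('pics/side0.png')
cv2.imwrite('pics/z.png',cv2.resize(a[162:196,258:298],None,fx=20,fy=17.5,interpolation=cv2.INTER_LANCZOS4))
```

```text
(no output)
```

View pics/z.png

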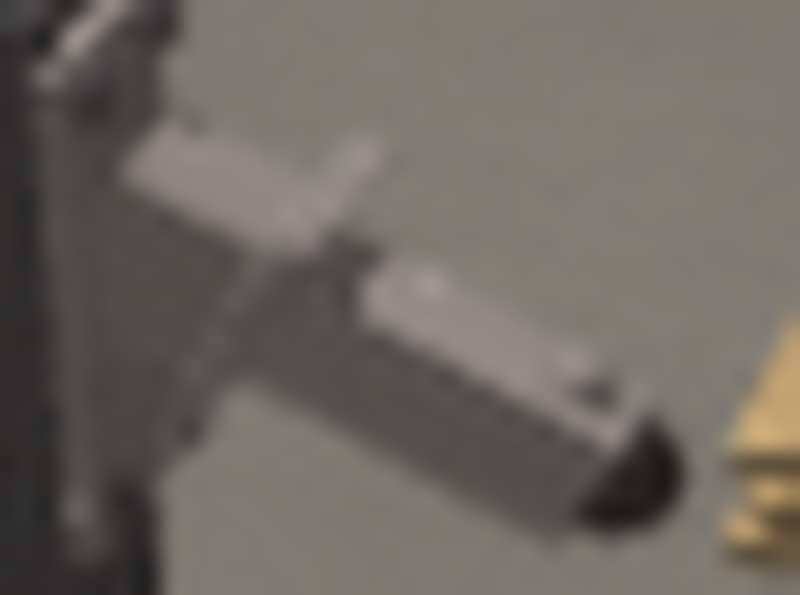

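View pics/fit2_t.png

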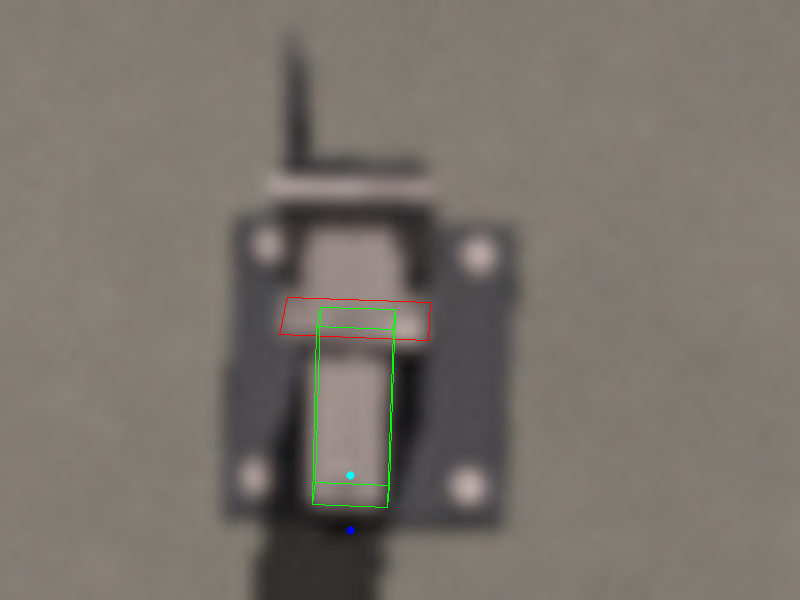

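Run:
```python
from h import *
np.set_printoptions(precision=4,suppress=True)
b=look('top')
im=cv2.imread('pics/top0.png',0).astype(float)
P=[]
for p in [(268,245),(478,255),(468,486),(255,477)]:
    c=np.array(crop(p,285,115,10));x,y=np.round(c).astype(int)
    w=im[y-2:y+3,x-2:x+3];w=np.clip(w-w.min()-25,0,None);yy,xx=np.mgrid[y-2:y+3,x-2:x+3]
    P.append(atz(b,[(w*xx).sum()/w.sum(),(w*yy).sum()/w.sum()],.012))
P=np.array(P);print(P,P.mean(0))
d=[P[0]-P[3],P[1]-P[2]];print([np.arctan2(v[1],v[0]) for v in d])
d=[P[0]-P[1],P[3]-P[2]];print([np.arctan2(-v[0],v[1]) for v in d])
# tip of the stub: dark-nose col in side etc.
```

```text
[[ 0.8263  0.0513  0.012 ]
 [ 0.8209 -0.0307  0.012 ]
 [ 0.7294 -0.0251  0.012 ]
 [ 0.7348  0.0581  0.012 ]] [0.7778 0.0134 0.012 ]
[np.float64(-0.07433870577498332), np.float64(-0.06167530915897707)]
[np.float64(-0.0655836147068957), np.float64(-0.06437889890275068)]
```

```bash
cat >> h.py <<'E'
from scipy.spatial.transform import Rotation as Rn
def delta(Xt,Rt):
    st=state();R=np.array(st['ee_rot']);p=np.array(st['eef_pos'])
    print('shift',(R.T@(Xt-p)).round(4),'rot',Rn.from_matrix(R.T@Rt).as_rotvec().round(4))
SO=np.array([.7245,.0150,.27]);SY=-.066
def toolR(yaw=SY): 
    R=stubR(yaw);return np.array([R[:,0],-R[:,1],-R[:,2]]).T
def tcp(xs,ys=0,zs=0,yaw=SY): # tube_mid at stub coords (mm)
    return SO+stubR(yaw)@(np.array([xs,ys,zs+11.5])*1e-3)
E
python3 -c "
from h import *
delta(tcp(-195),toolR()); print(tcp(-195))"
```

```text
shift [ 0.0619 -0.3166  0.0445] rot [ 0.0037  0.5246 -0.0159]
[0.55025524 0.02651688 0.18245929]
```

```bash
python3 -m crank '0.01 -0.05 0.01 0 0.1 0; 0.02 -0.11 0.02 0 0.22 0; 0.03 -0.17 0.03 0 0.34 -0.01; 0.045 -0.22 0.035 0 0.44 -0.016; 0.055 -0.27 0.04 0.004 0.525 -0.016; 0.062 -0.3166 0.0445 0.004 0.525 -0.016; 0.062 -0.3166 0.0445 0.004 0.525 -0.016; 0.062 -0.3166 0.0445 0.004 0.525 -0.016'
python3 - <<'E'
from h import *
a=look('side','s4');b=look('top','t4')
delta(tcp(-195),toolR())
def c(n,x,y,w,h,f,o): im=cv2.imread(n);cv2.imwrite(o,cv2.resize(im[y:y+h,x:x+w],None,fx=f,fy=f,interpolation=cv2.INTER_CUBIC))
c('pics/s4.png',250,150,100,75,8,'pics/s4c.png');c('pics/t4.png',270,130,100,75,8,'pics/t4c.png')
E
```

```text
time_s: 6.08
eef_pos: [0.5502, 0.0258, 0.1826]
ee_rot: [[0.864, -0.066, 0.499], [-0.057, -0.998, -0.034], [0.5, 0.001, -0.866]]
wrist_force: [0.7, -0.6, -5.1]
finger_gap: 0.365
shift [-0.0003 -0.0015  0.0002] rot [ 0.0013 -0.0007 -0.0012]
```

View pics/s4c.png

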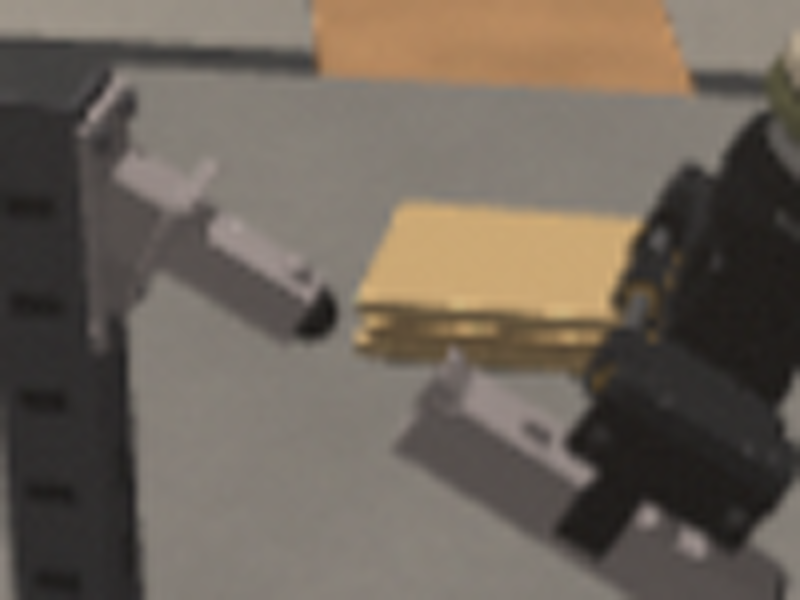

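View pics/t4c.png

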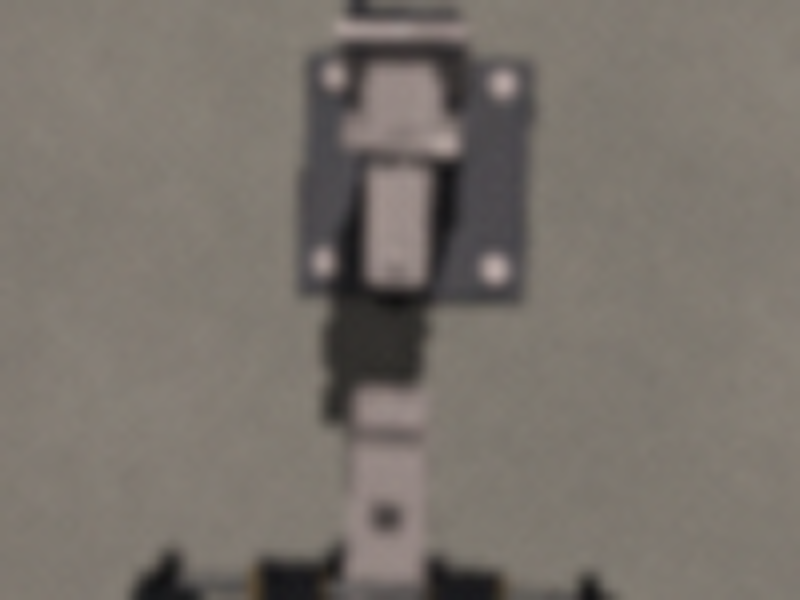

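```bash
cat > cmp.py <<'E'
from h import *
a=look('side');b=look('top');st=state()
R=np.array(st['ee_rot']);p=np.array(st['eef_pos']);TR=np.array([R[:,0],-R[:,1],-R[:,2]]).T
def tube(X): return p+TR@((np.array(X)-[0,0,11.5])*1e-3)
def stb(X): return SO+stubR(SY)@(np.array(X)*1e-3)
def draw(src,s,x,y,f,out):
    im=cv2.imread(src);im=cv2.resize(im[y:y+75,x:x+100],None,fx=f,fy=f,interpolation=cv2.INTER_CUBIC)
    P=lambda X:tuple(int(round((q-o+.5)*f-.5)) for q,o in zip(proj(s,X),(x,y)))
    for fn,h,x0,x1,col in((stb,12,-58,0,(0,255,0)),(tube,16,20,80,(0,0,255))):
        for xx in(x0,x1): cv2.polylines(im,[np.array([P(fn((xx,i*h,j*h))) for i,j in((1,1),(-1,1),(-1,-1),(1,-1))])],True,col,1)
        for i,j in((1,1),(-1,1),(-1,-1),(1,-1)): cv2.line(im,P(fn((x0,i*h,j*h))),P(fn((x1,i*h,j*h))),col,1)
    cv2.circle(im,P(tube((35,0,16))),3,(255,0,0),-1);cv2.circle(im,P(stb((-70,0,0))),3,(255,0,0),-1)
    cv2.polylines(im,[np.array([P(stb((0,i*23,j*23))) for i,j in((1,1),(-1,1),(-1,-1),(1,-1))])],True,(255,255,0),1)
    cv2.imwrite(out,im)
import sys
sn,tn,sx,sy,tx,ty=sys.argv[1:]
draw(f'pics/{sn}.png',a,int(sx),int(sy),8,f'pics/{sn}o.png')
draw(f'pics/{tn}.png',b,int(tx),int(ty),8,f'pics/{tn}o.png')
E
python3 cmp.py s4 t4 250 150 270 130
```

```text
(no output)
```

View pics/s4o.png

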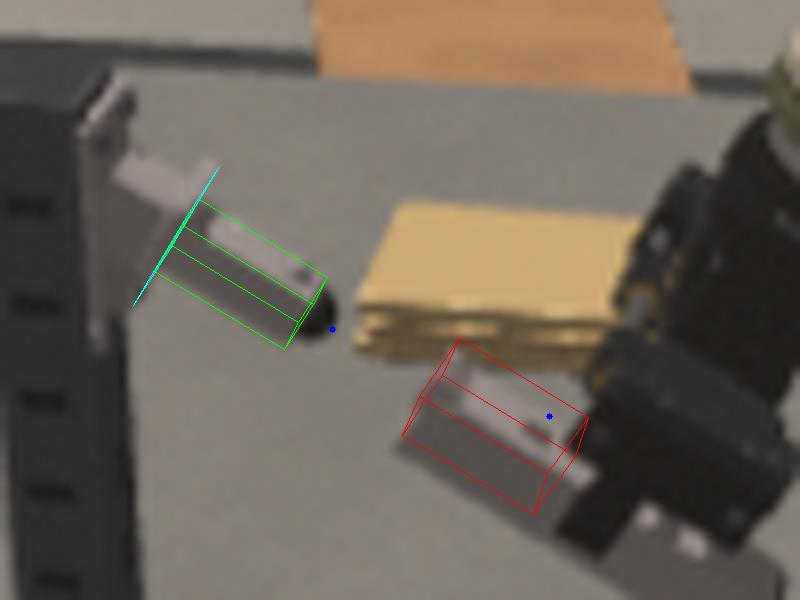

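View pics/t4o.png

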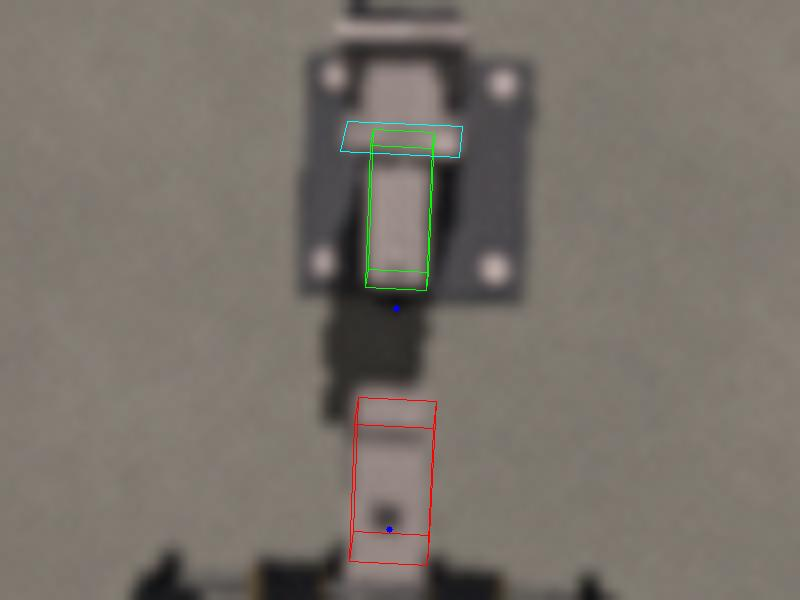

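```bash
cat > ft.py <<'E'
from cmp import *
from scipy.optimize import least_squares
np.set_printoptions(precision=2,suppress=True)
obs=[(a,(537,428),(35,0,16)),(b,(386,518),(35,0,16)),(b,(357,386),(80,16,22)),(b,(427,389),(80,-16,22)),(a,(397,450),(80,16,-16)),(a,(457,351),(80,-16,22))]
def cr(s,q): return np.array(crop(q,*((270,130,8) if s is b else (250,150,8))))
def res(d,o=obs): return np.concatenate([np.array(proj(s,tube(np.array(X)+d)))-cr(s,q) for s,q,X in o])
f=least_squares(res,[0,0,0]);print('tube off mm',f.x,f.fun)
so=[(b,(366,287),(-58,12,12)),(b,(428,290),(-58,-12,12)),(b,(341,152),(0,23,23)),(b,(461,158),(0,-23,23)),(a,(288,342),(-58,12,-12)),(a,(215,163),(0,-23,23)),(a,(312,304),(-58,12,12))]
def rs(d): return np.concatenate([np.array(proj(s,stb(np.array(X)+d)))-cr(s,q) for s,q,X in so])
f=least_squares(rs,[0,0,0]);print('stub off mm',f.x,f.fun)
A=pt(a,'tube_mouth');B=pt(b,'tube_mouth');print(A,B);A and B and print(tri(a,A[0][1],b,B[0][1])[0]*1e3,tube((80,0,0))*1e3)
E
python3 ft.py s4 t4 250 150 270 130
```

```text
tube off mm [  4.02   0.49 -10.42] [-1.35  0.35  0.32 -0.95 -0.58  3.08  0.58  3.21 -2.11 -0.13 -1.65 -1.22]
stub off mm [ 0.39 -0.52  1.15] [ 0.06  0.01 -0.13  0.01  0.06 -0.17 -0.03 -0.2  -0.44  0.53  0.6  -0.04
  0.17 -0.4 ]
[(0.97, [296.4, 198.5])] [(0.65, [318.8, 179.6])]
[639.28  21.14 208.52] [625.38  20.53 213.22]
```

Run:
```python
import cv2
a=cv2.imread('pics/s4.png');cv2.imwrite('pics/s4w.png',cv2.resize(a[180:245,285:375],None,fx=8.8,fy=8.8,interpolation=cv2.INTER_CUBIC))
a=cv2.imread('pics/t4.png');cv2.imwrite('pics/t4w.png',cv2.resize(a[165:245,260:370],None,fx=7,fy=7,interpolation=cv2.INTER_CUBIC))
```

```text
(no output)
```

View pics/s4w.png

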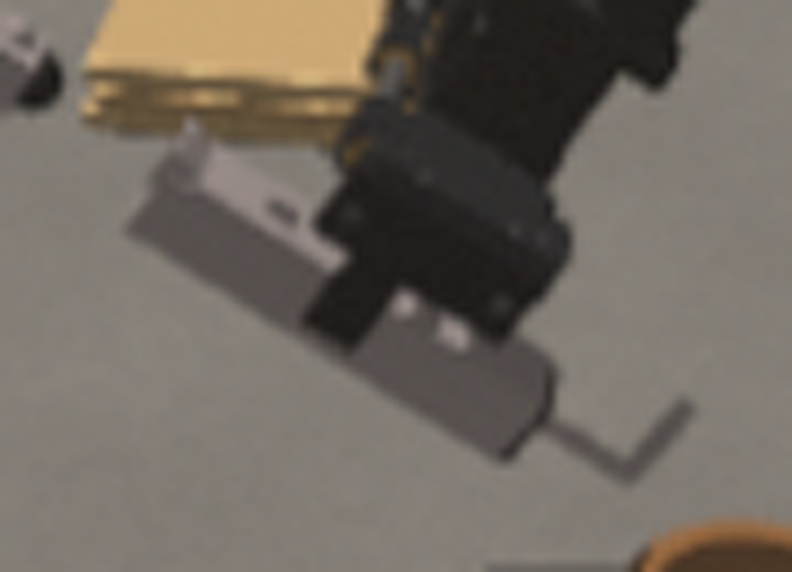

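View pics/t4w.png

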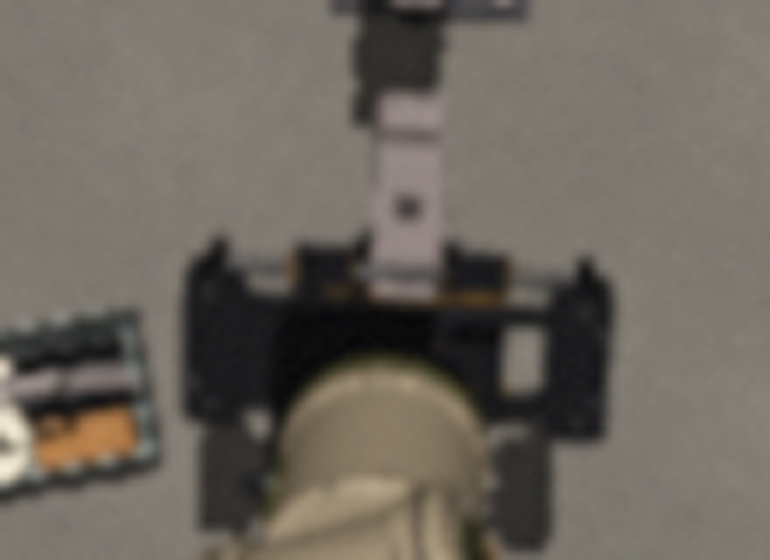

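```bash
cat > ft2.py <<'E'
from cmp import *
from scipy.optimize import least_squares
np.set_printoptions(precision=2,suppress=True)
S=lambda q:np.array(crop(q,285,180,8.8));T=lambda q:np.array(crop(q,260,165,7))
obs=[(a,S((125,230)),(80,16,-16)),(a,S((505,460)),(-80,16,-16)),(a,S((283,210)),(35,0,16)),(a,S((628,476)),(-125,0,0)),(a,S((688,403)),(-125,0,35)),(b,T((407,207)),(35,0,16))]
def pr(d,X):
    X=np.array(X)-[0,0,11.5];
    Rr=Rn.from_rotvec([0,d[3],0]).as_matrix() if len(d)>3 else np.eye(3)
    return p+TR@((Rr@X+d[:3])*1e-3)
def res(d,o=obs): return np.concatenate([np.array(proj(s,pr(d,X)))-q for s,q,X in o])
for x0 in([0,0,0],[0,0,0,0]):
    f=least_squares(res,x0);print('tube off mm',f.x);print(f.fun.reshape(-1,2).tolist())
# fingertip
for X in [(9.5,-16,25),(-9.5,-16,25)]:
    q=np.array(proj(a,p+R@(np.array(X)*1e-3)));print(X,((q-[285,180]+.5)*8.8-.5))
E
python3 ft2.py s4 t4 250 150 270 130
```

```text
tube off mm [ 0.41  0.99 -7.9 ]
[[-0.383415356204182, 0.19932022288566031], [-0.4747219039821289, 0.08178657135709955], [-0.05844730984836133, 0.18356402281011697], [0.5571442787073124, -0.7163604653158018], [-0.10714742086872775, 0.15229201917199475], [0.010522711464830081, 0.5048234184071987]]
tube off mm [ 0.38  0.99 -7.65 -0.01]
[[-0.3057113042507922, 0.0022928290290167297], [-0.5575907324119953, 0.1129054113323491], [0.033979737134416155, 0.08541914142219298], [0.4503151224409976, -0.6094496647227174], [-0.15812741322980628, 0.2985298446569402], [0.002343373216717737, 0.5762345756706679]]
(9.5, -16, 25) [306.54 312.63]
(-9.5, -16, 25) [351.7  339.96]
```

```bash
cat >> h.py <<'E'
SO=SO+stubR(SY)@np.array([.4,-.5,1.15])*1e-3
OFF=np.array([-.4,-1.0,19.4])
def tcp(xs,ys=0,zs=0,yaw=SY): return SO+stubR(yaw)@((np.array([xs,ys,zs])+OFF)*1e-3)
E
sed -i 's/-\[0,0,11.5\]/-OFF*-1*-1/; s/- *OFF\*-1\*-1/-OFF/' cmp.py; grep -n "def tube" cmp.py
python3 -c "
from h import *
delta(tcp(-165),toolR())"
```

```text
4:def tube(X): return p+TR@((np.array(X)-OFF)*1e-3)
shift [ 0.0294  0.0011 -0.0087] rot [ 0.0004 -0.0015 -0.    ]
```

```bash
python3 -m crank '0.015 0.001 -0.0087 0 0 0; 0.0294 0.001 -0.0087 0 0 0; 0.0294 0.001 -0.0087 0 0 0; 0.0294 0.001 -0.0087 0 0 0'
python3 - <<'E'
from h import *
a=look('side','s5');b=look('top','t5')
delta(tcp(-165),toolR())
look('top');delta(tcp(-165),toolR())
look('top');delta(tcp(-165),toolR())
E
python3 cmp.py s5 t5 250 150 270 130
```

```text
time_s: 7.08
eef_pos: [0.5714, 0.024, 0.2049]
ee_rot: [[0.864, -0.066, 0.499], [-0.057, -0.998, -0.033], [0.5, 0.0, -0.866]]
wrist_force: [-0.2, 0.1, -4.3]
finger_gap: 0.362
shift [ 0.0007  0.0004 -0.0003] rot [ 0.0003 -0.0004  0.0003]
shift [ 0.0006  0.0003 -0.0002] rot [ 0.0003 -0.0007  0.0004]
shift [ 0.0005  0.0003 -0.0001] rot [ 0.0003 -0.0008  0.0003]
```

View pics/s5o.png

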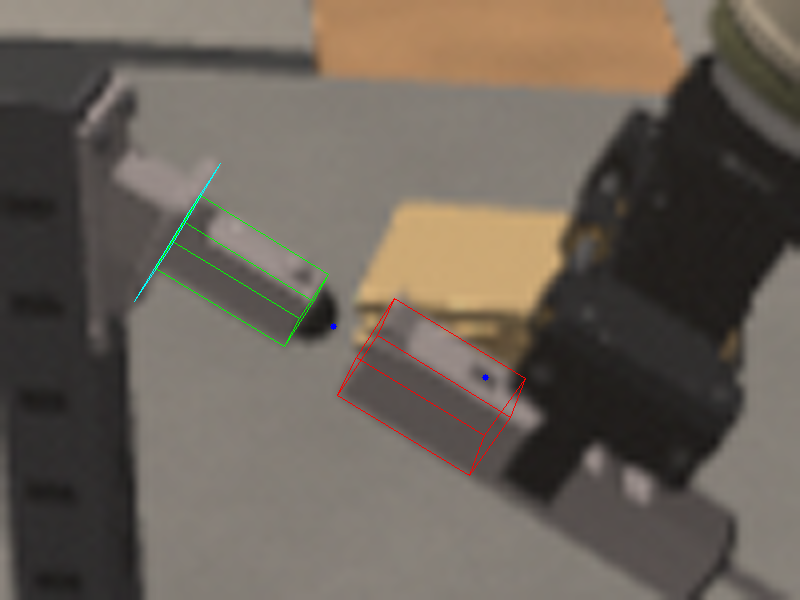

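View pics/t5o.png

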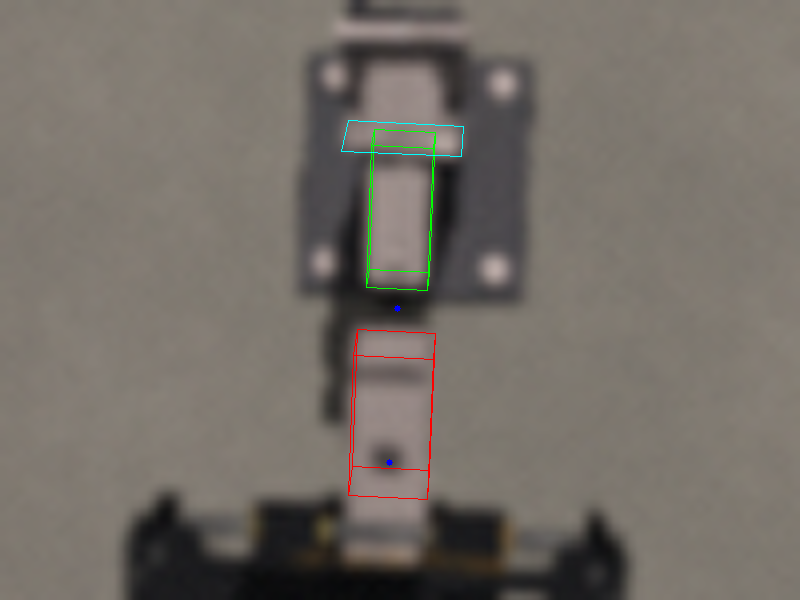

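```bash
python3 -m crank '0.008 0.0003 -0.001 0 0 0; 0.014 0.0003 -0.001 0 0 0; 0.02 0.0003 -0.001 0 0 0; 0.025 0.0003 -0.001 0 0 0; 0.028 0.0003 -0.001 0 0 0'
python3 - <<'E'
from h import *
a=look('side','s6');b=look('top','t6')
delta(tcp(-137),toolR())
E
python3 cmp.py s6 t6 250 150 270 130
```

```text
time_s: 8.0
eef_pos: [0.5951, 0.022, 0.2198]
ee_rot: [[0.864, -0.066, 0.499], [-0.057, -0.998, -0.033], [0.5, 0.0, -0.866]]
wrist_force: [-0.0, -0.8, -6.5]
finger_gap: 0.364
shift [-0.      0.      0.0008] rot [ 0.0001 -0.0011  0.0001]
```

View pics/s6o.png

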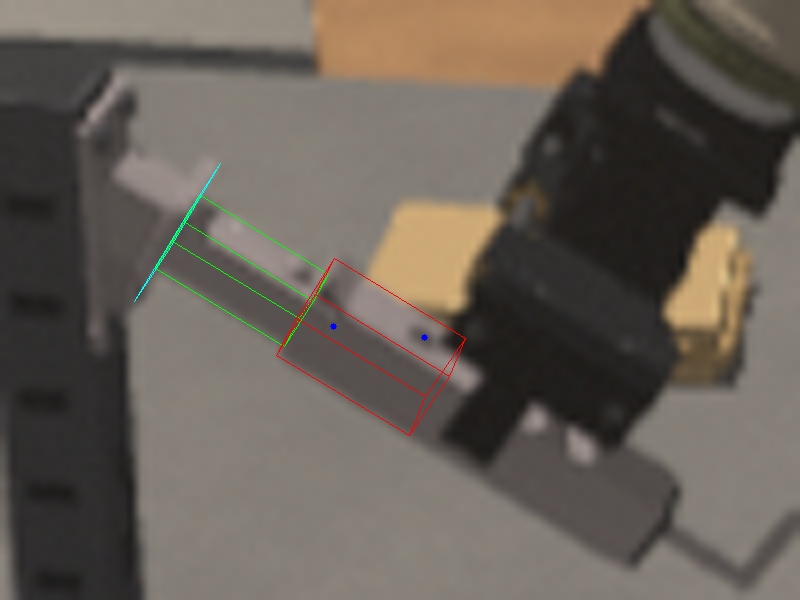

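View pics/t6o.png

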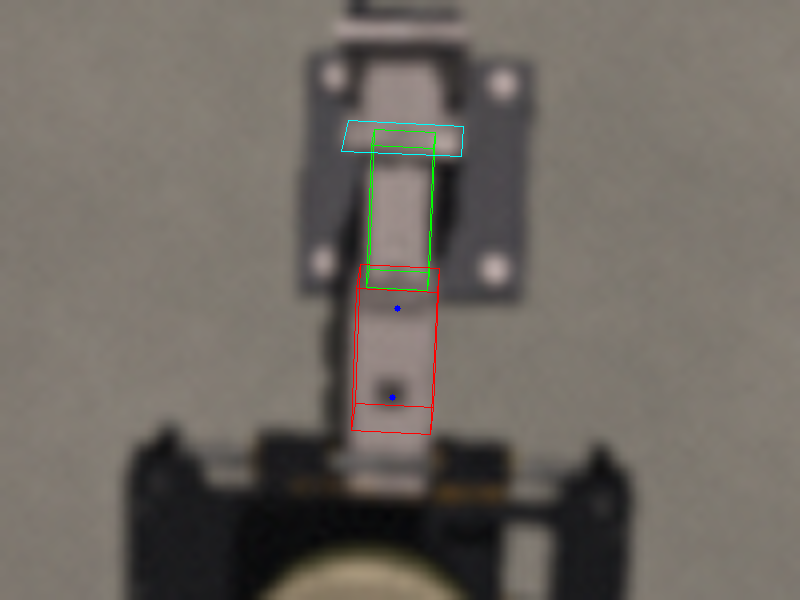

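```bash
python3 -m crank '0.005 0 0 0 0 0; 0.01 0 0 0 0 0; 0.015 0 0 0 0 0; 0.02 0 0 0 0 0; 0.025 0 0 0 0 0; 0.03 0 0 0 0 0; 0.03 0 0 0 0 0'
python3 - <<'E'
from h import *
delta(tcp(-107),toolR());print(state()['wrist_force'],state()['ft_torque'])
E
```

```text
time_s: 9.07
eef_pos: [0.6219, 0.0203, 0.2358]
ee_rot: [[0.863, -0.066, 0.501], [-0.057, -0.998, -0.033], [0.502, -0.0, -0.865]]
wrist_force: [1.5, -0.1, -7.6]
finger_gap: 0.366
shift [-0.0009  0.0001  0.0012] rot [-0.0001 -0.0027  0.    ]
[ 1.45461348 -0.07808928 -7.58606573] [ 0.09443127  1.46373979 -0.08097607]
```

```bash
python3 -m crank '0.005 0 0 0 0 0; 0.01 0 0 0 0 0; 0.015 0 0 0 0 0; 0.02 0 0 0 0 0; 0.024 0 0 0 0 0; 0.026 0 0 0 0 0; 0.027 0 0 0 0 0; 0.028 0 0 0 0 0'
python3 - <<'E'
from h import *
a=look('side','s7');b=look('top','t7')
delta(tcp(-80),toolR());print(state()['wrist_force'],state()['ft_torque'])
E
python3 cmp.py s7 t7 250 150 270 130
```

```text
time_s: 10.07
eef_pos: [0.644, 0.0188, 0.248]
ee_rot: [[0.865, -0.066, 0.497], [-0.057, -0.998, -0.034], [0.498, 0.001, -0.867]]
wrist_force: [-12.9, 0.4, -7.1]
finger_gap: 0.365
shift [0.0009 0.     0.0007] rot [0.0009 0.0022 0.0005]
[-10.28988496   0.47807185  -6.93115598] [ 0.24935623  3.45442096 -0.09621972]
```

View pics/s7o.png

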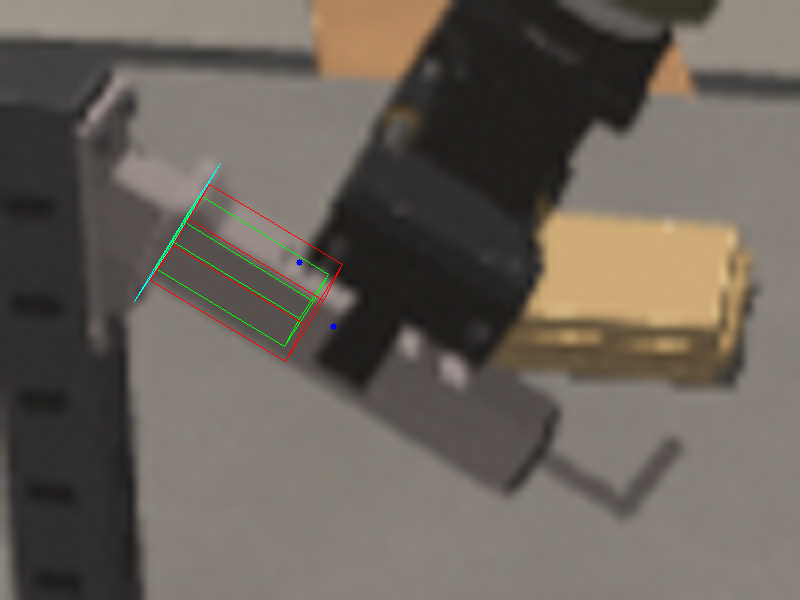

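View pics/t7o.png

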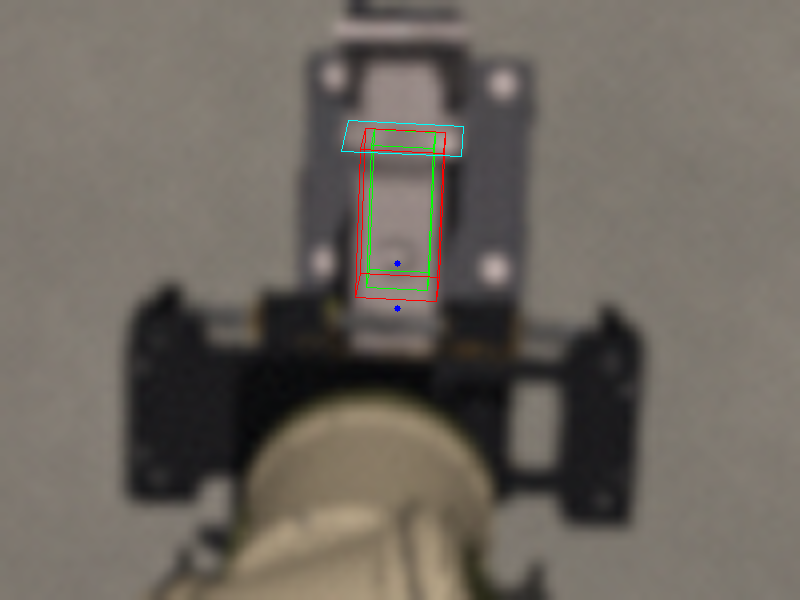

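```bash
python3 -m crank '0.001 0 0 0 0 0; 0.002 0 0 0 0 0; 0.003 0 0 0 0 0; 0.003 0 0 0 0 0'
python3 - <<'E'
from h import *
a=look('side','s8');b=look('top','t8')
delta(tcp(-80),toolR());print(state()['wrist_force'],state()['ft_torque'])
for n,x,y in(('s8',270,165),('t8',300,145)):
  im=cv2.imread(f'pics/{n}.png');cv2.imwrite(f'pics/{n}c.png',cv2.resize(im[y:y+36,x:x+44],None,fx=16,fy=16,interpolation=cv2.INTER_CUBIC))
E
```

```text
time_s: 10.78
eef_pos: [0.6445, 0.019, 0.2475]
ee_rot: [[0.868, -0.066, 0.492], [-0.056, -0.998, -0.034], [0.493, 0.002, -0.87]]
wrist_force: [-21.8, 1.5, -7.0]
finger_gap: 0.367
shift [0.0006 0.0002 0.    ] rot [0.0016 0.0074 0.001 ]
[-22.03073283   1.24129196  -7.59959367] [ 0.41981728  5.30325413 -0.02170447]
```

View pics/s8c.png

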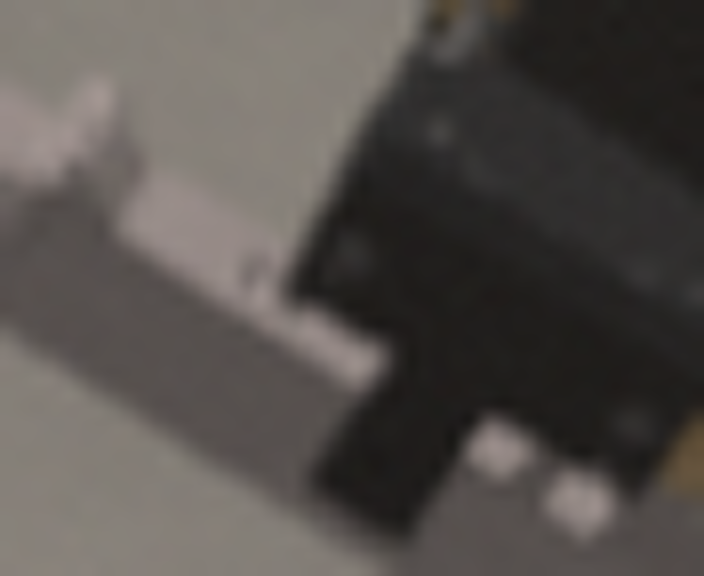

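View pics/t8c.png

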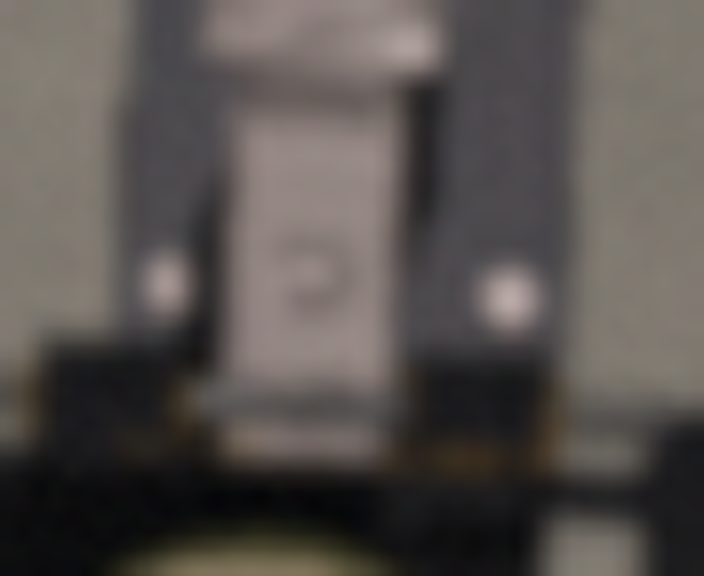

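```bash
python3 -m crank '-0.002 0 0 0 0 0; -0.004 0 0 0 0 0; -0.006 0 0 0 0 0; -0.008 0 0 0 0 0; -0.008 0 0 0 0 0'
python3 - <<'E'
from h import *
delta(tcp(-80),toolR());print(state()['wrist_force'],state()['ft_torque'])
E
```

```text
time_s: 11.5
eef_pos: [0.6423, 0.0191, 0.2484]
ee_rot: [[0.861, -0.066, 0.504], [-0.057, -0.998, -0.033], [0.505, -0.0, -0.863]]
wrist_force: [4.7, -0.5, -7.3]
finger_gap: 0.368
shift [0.002  0.0002 0.0019] rot [-0.0003 -0.0055  0.0001]
[ 4.69457094 -0.52999703 -7.3001452 ] [0.1580428  0.85860171 0.02656706]
```

```bash
python3 -m crank '-0.002 0 0 0 0 0; -0.004 0 0 0 0 0; -0.004 0 0 0 0 0'
python3 - <<'E'
from h import *
delta(tcp(-80),toolR());print(state()['wrist_force'],state()['ft_torque'])
E
```

```text
time_s: 11.88
eef_pos: [0.6403, 0.0192, 0.2476]
ee_rot: [[0.86, -0.066, 0.507], [-0.057, -0.998, -0.033], [0.508, -0.001, -0.861]]
wrist_force: [14.1, -0.2, -10.6]
finger_gap: 0.361
shift [0.0042 0.0001 0.0022] rot [-0.0009 -0.0091 -0.0002]
[ 14.09242815  -0.16082817 -10.58989714] [ 0.01367162 -0.88497708  0.00274697]
```

```bash
python3 -m crank '0.003 0 0 0 0 0; 0.006 0 0 0 0 0; 0.008 0 0 0 0 0; 0.008 0 0 0 0 0'
python3 - <<'E'
from h import *
delta(tcp(-80),toolR());print(state()['wrist_force'],state()['ft_torque'])
E
python3 -m crank '0 0 0 0 0 0; 0 0 0 0 0 0; 0 0 0 0 0 0; 0 0 0 0 0 0' 1
python3 -m crank '0 0 -0.02 0 0 0; 0 0 -0.05 0 0 0; 0 0 -0.1 0 0 0; 0 0 -0.15 0 0 0; 0 0 -0.15 0 0 0' 1
python3 - <<'E'
from h import *
a=look('side','s9');b=look('top','t9')
A=pt(a,'hook_seat');B=pt(b,'hook_seat');print(A,B);A and B and print(tri(a,A[0][1],b,B[0][1]), SO+stubR(SY)@np.array([-.198,0,.007]))
A=pt(a,'basket_loop');B=pt(b,'basket_loop');print(A,B,tri(a,A[0][1],b,B[0][1]))
for n,x,y in(('s9',250,150),('t9',270,130)):
  im=cv2.imread(f'pics/{n}.png');cv2.imwrite(f'pics/{n}c.png',cv2.resize(im[y:y+75,x:x+100],None,fx=8,fy=8,interpolation=cv2.INTER_CUBIC))
E
```

```text
time_s: 12.38
eef_pos: [0.644, 0.019, 0.2484]
ee_rot: [[0.864, -0.066, 0.499], [-0.057, -0.998, -0.033], [0.5, 0.001, -0.866]]
wrist_force: [-3.7, 0.5, -5.7]
finger_gap: 0.362
shift [0.0006 0.0002 0.001 ] rot [ 0.0004 -0.0001  0.0004]
[-3.66886253  0.47874565 -5.67462563] [0.12475718 1.81478099 0.07445328]
time_s: 12.88
eef_pos: [0.6447, 0.0189, 0.2492]
ee_rot: [[0.863, -0.066, 0.501], [-0.057, -0.998, -0.033], [0.502, 0.0, -0.865]]
wrist_force: [0.7, -0.8, 0.3]
finger_gap: 0.739
time_s: 13.5
eef_pos: [0.5697, 0.0246, 0.3836]
ee_rot: [[0.86, -0.065, 0.507], [-0.056, -0.998, -0.035], [0.508, 0.002, -0.861]]
wrist_force: [-0.2, -0.2, 0.1]
finger_gap: 1.0
[(0.66, [327.6, 208.6])] [(0.71, [320.8, 173.1])]
(array([0.60148998, 0.01654632, 0.18927661]), np.float64(0.10792723902369554)) [0.54964685 0.026056   0.17825811]
[(0.94, [337.8, 264.0])] [(0.94, [259.5, 220.4]), (0.3, [446.6, 187.4])] (array([0.50455682, 0.22831142, 0.1283286 ]), np.float64(0.002635820376167386))
```

View pics/s9c.png

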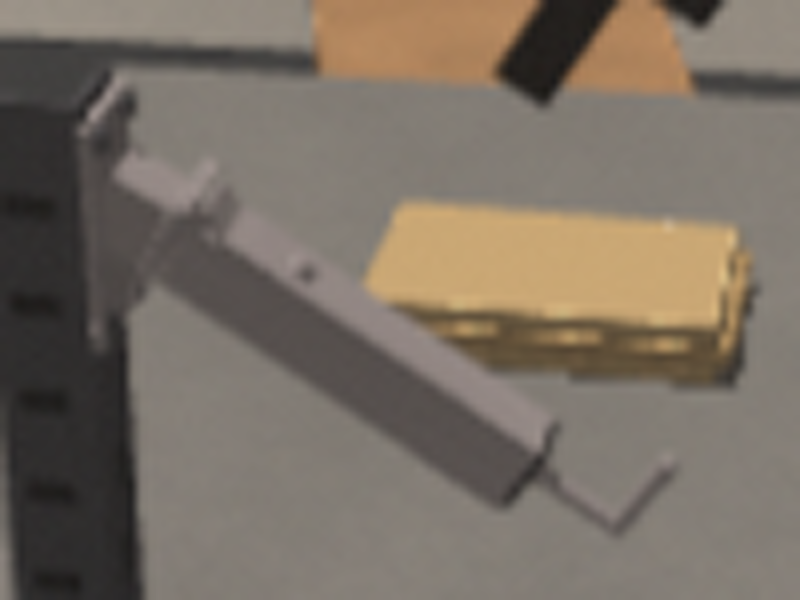

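View pics/t9c.png

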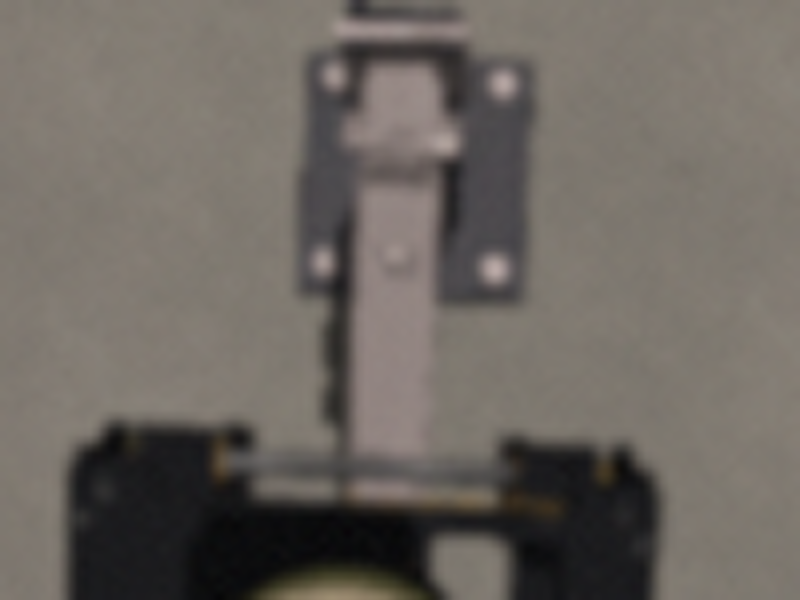

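Run:
```python
from h import *
np.set_printoptions(precision=4,suppress=True)
a=look('side');b=look('top')
for q in [(372,115),(362,66),(386,172)]: print('side wire',atz(a,crop(q,300,250,10),.13))
for q in [(170,292),(440,238),(305,262)]: print('top line',atz(b,crop(q,235,195,10),.13),atz(b,crop(q,235,195,10),.045))
for q in (337.8,264),(335.3,261.8): print('net side',atz(a,q,.13))
for q in (259.5,220.4),(263.9,220.): print('net top',atz(b,q,.13))
L=[atz(a,crop(q,300,250,10),.045) for q in [(210,243),(478,238),(530,490),(240,500)]];print('side rim',np.array(L),np.mean(L,0))
print(search_frame(a,'basket_mid')[:1],search_frame(b,'basket_mid')[:1])
```

```text
side wire [0.5067 0.2181 0.13  ]
side wire [0.5108 0.1965 0.13  ]
side wire [0.5016 0.2421 0.13  ]
top line [0.4946 0.2553 0.13  ] [0.4997 0.2723 0.045 ]
top line [0.5119 0.1623 0.13  ] [0.5182 0.173  0.045 ]
top line [0.5043 0.2088 0.13  ] [0.51   0.2227 0.045 ]
net side [0.5032 0.2306 0.13  ]
net side [0.5105 0.2218 0.13  ]
net top [0.5058 0.228  0.13  ]
net top [0.5069 0.2128 0.13  ]
side rim [[0.554  0.1757 0.045 ]
 [0.475  0.1646 0.045 ]
 [0.4576 0.2684 0.045 ]
 [0.5359 0.2809 0.045 ]] [0.5056 0.2224 0.045 ]
[{'bbox': [0.5041, 0.6465, 0.5508, 0.7792], 'p': 0.73}] [{'bbox': [0.3845, 0.517, 0.4412, 0.5877], 'p': 0.66}]
```

```bash
cat >> h.py <<'E'
def tR(yaw,th):
    c,s=np.cos(yaw),np.sin(yaw);Z=np.array([[c,-s,0],[s,c,0],[0,0,1]])
    k,m=np.cos(th),np.sin(th)
    return Z@np.array([[k,0,m],[0,-1,0],[m,0,-k]])
BR=tR(.17,.15);BP=np.array([.5055,.2195,.116])-.006*BR[:,2]
E
python3 - <<'E'
from h import *
delta(BP+[0,0,.09],BR);print(BP)
E
```

```text
shift [-0.1502 -0.1908  0.1049] rot [ 0.0785 -0.3723 -0.2238]
[0.5046163  0.21934831 0.12193263]
```

```bash
python3 -m crank '-0.03 -0.035 0.005 0.01 -0.05 -0.03; -0.06 -0.07 0.02 0.026 -0.124 -0.075; -0.09 -0.105 0.04 0.04 -0.2 -0.12; -0.11 -0.14 0.06 0.052 -0.248 -0.15; -0.13 -0.17 0.085 0.065 -0.31 -0.19; -0.15 -0.191 0.105 0.0785 -0.372 -0.224; -0.15 -0.191 0.105 0.0785 -0.372 -0.224; -0.15 -0.191 0.105 0.0785 -0.372 -0.224' 1
python3 - <<'E'
from h import *
a=look('side','s10');b=look('top','t10')
delta(BP,BR)
for n,x,y in(('s10',250,150),('t10',270,130)):
  im=cv2.imread(f'pics/{n}.png');cv2.imwrite(f'pics/{n}c.png',cv2.resize(im[y:y+75,x:x+100],None,fx=8,fy=8,interpolation=cv2.INTER_CUBIC))
im=cv2.imread('pics/s10.png');cv2.imwrite('pics/s10b.png',cv2.resize(im[220:310,280:400],None,fx=6.6,fy=6.6,interpolation=cv2.INTER_CUBIC))
E
```

```text
time_s: 15.0
eef_pos: [0.5054, 0.2191, 0.2131]
ee_rot: [[0.974, 0.168, 0.15], [0.167, -0.986, 0.025], [0.152, 0.001, -0.988]]
wrist_force: [-0.1, -1.0, 0.5]
finger_gap: 1.0
shift [-0.015  -0.0009  0.0905] rot [ 0.0015 -0.0038 -0.0012]
```

View pics/s10b.png

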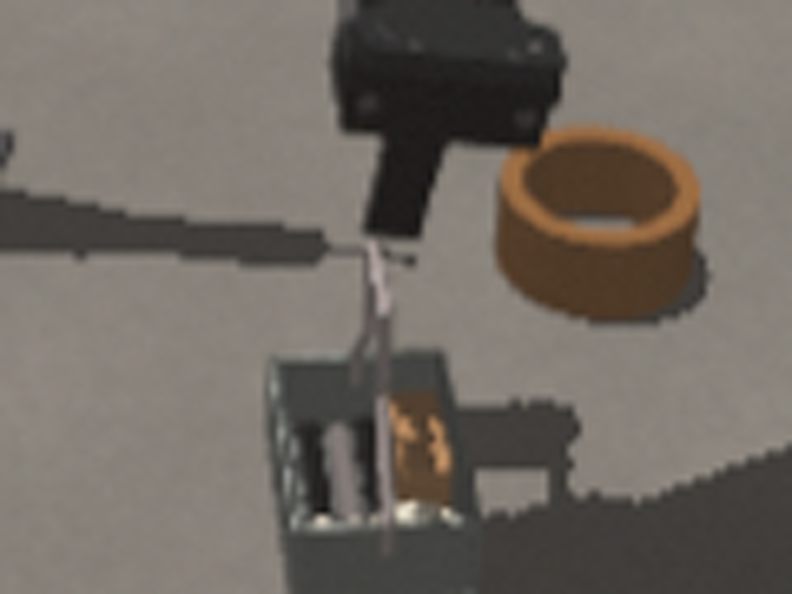

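View pics/s10c.png

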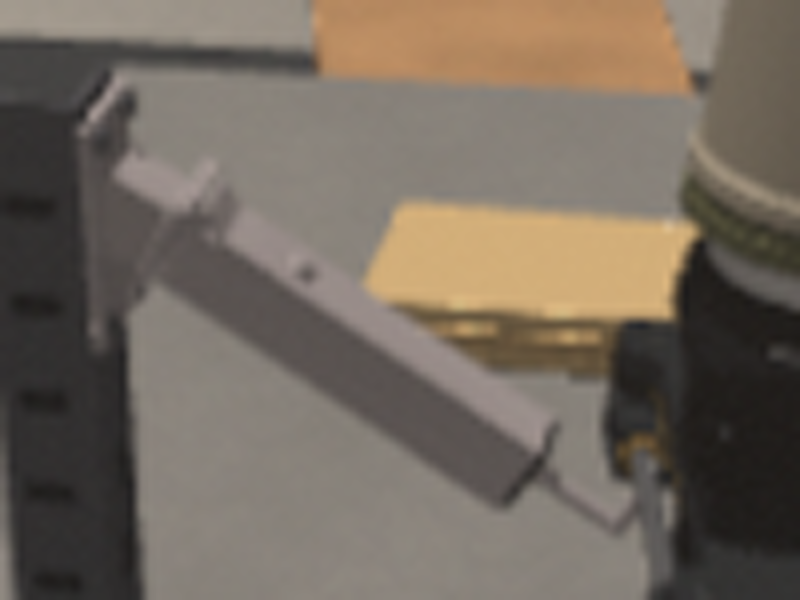

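View pics/t10c.png

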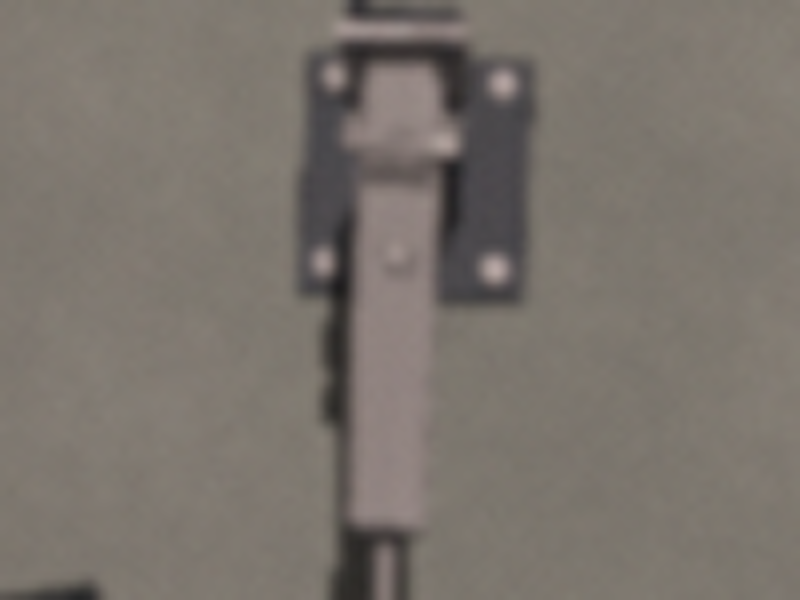

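```bash
python3 -m crank '-0.007 -0.001 0.045 0 -0.004 0; -0.013 -0.001 0.08 0 -0.004 0; -0.015 -0.001 0.0905 0 -0.004 0; -0.015 -0.001 0.0905 0 -0.004 0; -0.015 -0.001 0.0905 0 -0.004 0' 1
python3 - <<'E'
from h import *
from scipy.optimize import least_squares
np.set_printoptions(precision=4,suppress=True)
a=look('side','s11');b=look('top','t11')
delta(BP,BR)
# fitted arm: side s10 crop(250,150,8), top(270,130,8)
S=lambda q:np.array(crop(q,250,150,8));T=lambda q:np.array(crop(q,270,130,8))
obs=[(a,S((500,507)),(-80,16,-16)),(a,S((555,425)),(-80,-16,16)),(a,S((617,532)),(-125,0,0)),(a,S((672,460)),(-125,0,35)),(a,S((540,462)),(-80,16,16)),
(b,T((346,523)),(-80,16,16)),(b,T((423,528)),(-80,-16,16)),(b,T((397,256)),(35,0,18))]
def P(d,X):
    R=stubR(SY)@Rn.from_rotvec([0,d[3],d[4]]).as_matrix()
    return SO+stubR(SY)@(np.array(d[:3])*1e-3)+R@((np.array(X)-[80,0,0])*1e-3)
def res(d): return np.concatenate([np.array(proj(s,P(d,X)))-q for s,q,X in obs])
f=least_squares(res,[0,0,0,0,0]);print(f.x,f.fun.reshape(-1,2).round(2).tolist())
print('seat',P(f.x,(-118,0,7)),'tip',P(f.x,(-125,0,35)),'nominal',P([0]*5,(-118,0,7)))
E
```

```text
time_s: 15.72
eef_pos: [0.5047, 0.2205, 0.1225]
ee_rot: [[0.975, 0.169, 0.147], [0.167, -0.986, 0.025], [0.149, 0.0, -0.989]]
wrist_force: [0.8, -0.1, 0.2]
finger_gap: 0.999
shift [-0.0001  0.0011  0.0002] rot [ 0.0006  0.0005 -0.0002]
[ -3.3644  -0.3803 -10.8723   0.0106  -0.0114] [[-0.42, 1.19], [-0.46, -0.7], [0.52, -0.75], [-0.66, 0.39], [-0.38, -0.44], [-0.08, 0.42], [0.01, 0.39], [0.09, 0.68]]
seat [0.5513 0.0278 0.169 ] tip [0.5315 0.0292 0.19  ] nominal [0.5496 0.0261 0.1783]
```

```bash
python3 -m crank '0 0 0 0 0 0; 0 0 0 0 0 0; 0 0 0 0 0 0; 0 0 0 0 0 0; 0 0 0 0 0 0; 0 0 0 0 0 0; 0 0 0 0 0 0; 0 0 0 0 0 0' 0
python3 - <<'E'
from h import *
from scipy.optimize import least_squares
np.set_printoptions(precision=4,suppress=True)
a=look('side','s12');b=look('top','t12')
print(state()['finger_gap']*87,state()['wrist_force'])
S=lambda q:np.array(crop(q,250,150,8));T=lambda q:np.array(crop(q,270,130,8))
obs=[(a,S((500,507)),(-80,16,-16)),(a,S((555,425)),(-80,-16,16)),(a,S((617,532)),(-125,0,0)),(a,S((672,460)),(-125,0,35)),(a,S((540,462)),(-80,16,16)),
(b,T((346,523)),(-80,16,16)),(b,T((423,528)),(-80,-16,16)),(b,T((397,256)),(35,0,18))]
def P(d,X):
    R=stubR(SY)@Rn.from_rotvec([0,d[3],d[4]]).as_matrix()
    return SO+stubR(SY)@(np.array(d[:3])*1e-3)+R@((np.array(X)-[80,0,0])*1e-3)
def res(d): return np.concatenate([np.array(proj(s,P(d,X)))-q for s,q,X in obs])
f=least_squares(res,[-1,0,0,0,0],bounds=([-4,-2,-2,-.1,-.1],[0,2,2,.1,.1]));print(f.x,f.fun.reshape(-1,2).round(2).tolist())
print('seat',P(f.x,(-118,0,7)),'tip',P(f.x,(-125,0,35)))
E
```

```text
time_s: 16.82
eef_pos: [0.5036, 0.2203, 0.1207]
ee_rot: [[0.975, 0.169, 0.145], [0.168, -0.986, 0.024], [0.147, 0.001, -0.989]]
wrist_force: [-0.0, 0.5, -0.8]
finger_gap: 0.539
47.21415334442394 [-0.0689  1.0664 -0.7084]
[-2.4887  0.07   -2.     -0.0376 -0.0093] [[-0.71, 0.67], [-0.34, -0.98], [0.09, -0.69], [-0.65, 0.74], [-0.25, -0.72], [-0.13, 0.51], [-0.04, 0.45], [-0.11, 1.29]]
seat [0.5522 0.0278 0.1688] tip [0.5315 0.0292 0.1888]
```

Run:
```python
import cv2
im=cv2.imread('pics/s12.png');cv2.imwrite('pics/s12b.png',cv2.resize(im[220:310,280:400],None,fx=6.6,fy=6.6,interpolation=cv2.INTER_CUBIC))
```

```text
(no output)
```

View pics/s12b.png

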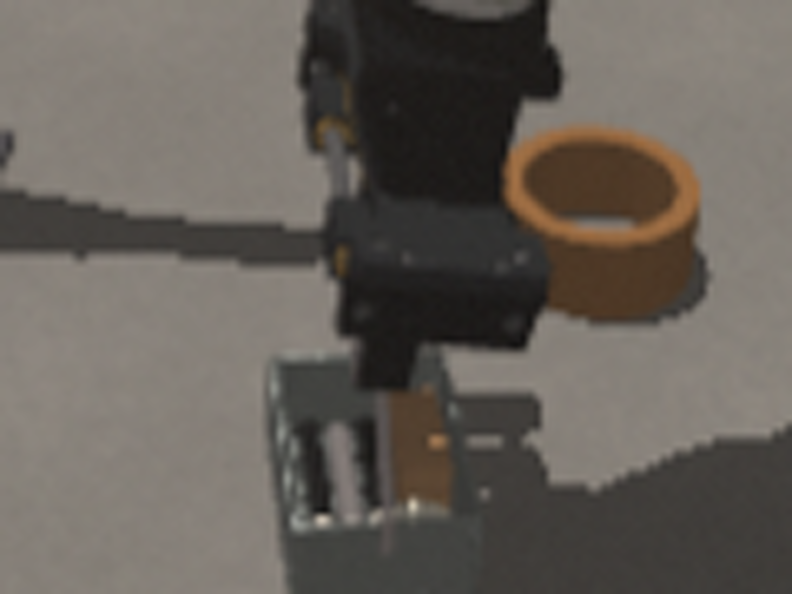

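```bash
python3 -m crank '0.003 0 -0.02 0 0 0; 0.006 0 -0.04 0 0 0; 0.0105 0 -0.07 0 0 0; 0.015 0 -0.1 0 0 0; 0.018 0 -0.12 0 0 0; 0.018 0 -0.12 0 0 0; 0.018 0 -0.12 0 0 0'
python3 - <<'E'
from h import *
np.set_printoptions(precision=4,suppress=True)
a=look('side','s13');b=look('top','t13')
print(state()['wrist_force'],state()['finger_gap']*87,state()['eef_pos'])
im=cv2.imread('pics/s13.png');cv2.imwrite('pics/s13b.png',cv2.resize(im[190:290,280:400],None,fx=6,fy=6,interpolation=cv2.INTER_CUBIC))
for q in('basket_mid','basket_loop'):
  A=pt(a,q);B=pt(b,q);print(A,B,A and B and tri(a,A[0][1],b,B[0][1]))
E
```

```text
time_s: 17.8
eef_pos: [0.5036, 0.22, 0.2418]
ee_rot: [[0.975, 0.169, 0.144], [0.167, -0.986, 0.024], [0.146, 0.001, -0.989]]
wrist_force: [-0.7, -0.5, -1.8]
finger_gap: 0.538
[ 0.0176 -0.6743 -3.1381] 46.55317585782824 [0.5034 0.22   0.2412]
[(0.92, [339.1, 247.5])] [(0.43, [255.0, 217.6]), (0.19, [319.3, 145.4])] (array([0.5065, 0.2328, 0.1872]), np.float64(0.009434186272082286))
[] [] []
```

View pics/s13b.png

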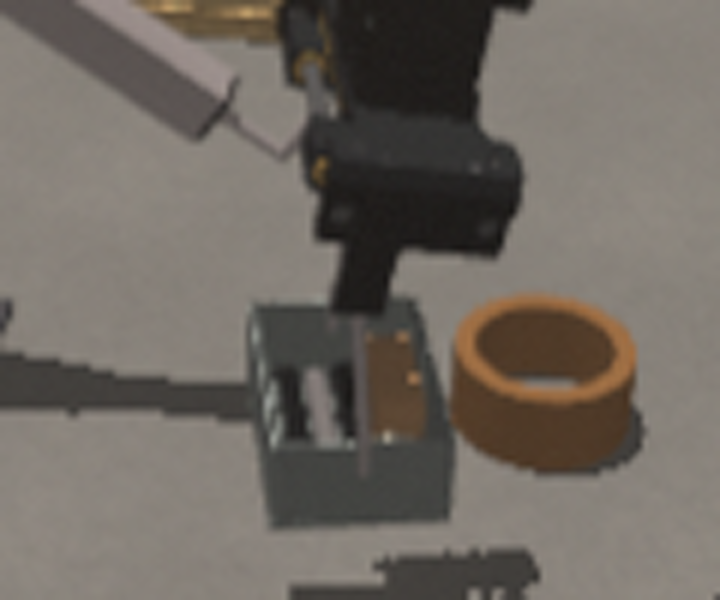

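Run:
```python
from h import *
delta(np.array([.478,.029,.213]),tR(-.075,.146))
```

```text
shift [-0.0612  0.1841  0.02  ] rot [-0.0351 -0.0004  0.2427]
```

```bash
python3 -m crank '-0.015 0.02 0.002 0 0 0.02; -0.035 0.05 0.005 -0.01 0 0.07; -0.055 0.085 0.01 -0.017 0 0.12; -0.061 0.12 0.014 -0.025 0 0.17; -0.061 0.15 0.017 -0.03 0 0.21; -0.061 0.172 0.02 -0.035 0 0.243; -0.061 0.184 0.02 -0.035 0 0.243; -0.061 0.184 0.02 -0.035 0 0.243; -0.061 0.184 0.02 -0.035 0 0.243'
python3 - <<'E'
from h import *
np.set_printoptions(precision=4,suppress=True)
a=look('side','s14');b=look('top','t14')
print(state()['wrist_force'],state()['finger_gap']*87,state()['eef_pos'])
im=cv2.imread('pics/s14.png');cv2.imwrite('pics/s14b.png',cv2.resize(im[170:260,280:400],None,fx=6.6,fy=6.6,interpolation=cv2.INTER_CUBIC))
im=cv2.imread('pics/t14.png');cv2.imwrite('pics/t14b.png',cv2.resize(im[160:250,260:380],None,fx=6.6,fy=6.6,interpolation=cv2.INTER_CUBIC))
E
```

```text
time_s: 19.23
eef_pos: [0.4785, 0.0304, 0.2136]
ee_rot: [[0.986, -0.074, 0.146], [-0.073, -0.997, -0.01], [0.147, -0.001, -0.989]]
wrist_force: [-0.9, 0.2, -2.7]
finger_gap: 0.536
[ 0.4321  0.0989 -2.2325] 46.65230814148389 [0.4784 0.0303 0.2136]
```

View pics/s14b.png

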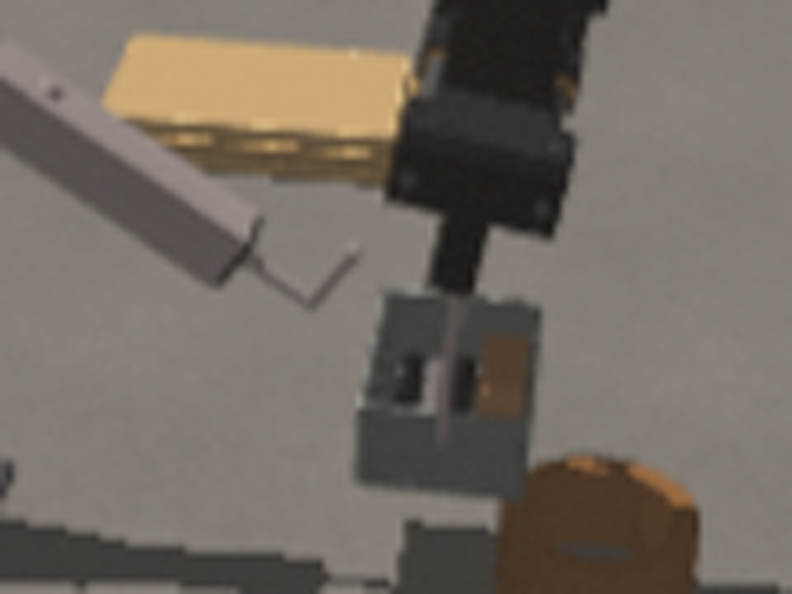

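View pics/t14b.png

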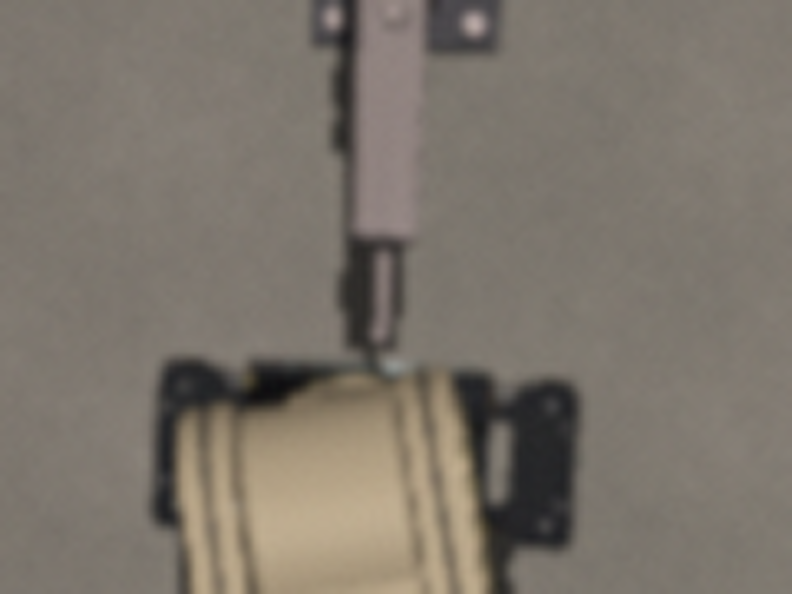

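Run:
```python
from h import *
np.set_printoptions(precision=4,suppress=True)
a=look('side');
for q in [(308,307),(355,250)]:
    c,d=ray(a,crop(q,280,170,6.6));print(c+d*(.0285-c[1])/d[1])
st=state();R=np.array(st['ee_rot']);p=np.array(st['eef_pos'])
for X in [(-9.5,-24,25),(9.5,-24,25)]:
    q=np.array(proj(a,p+R@(np.array(X)*1e-3)));print((q-[280,170]+.5)*6.6-.5)
```

```text
[0.5516 0.0285 0.1567]
[0.5301 0.0285 0.1897]
[471.4223 289.2335]
[431.2402 280.0242]
```

```bash
python3 -m crank '0.012 -0.0006 0.0018 0 0 0; 0.027 -0.0014 0.004 0 0 0; 0.042 -0.002 0.0062 0 0 0; 0.057 -0.003 0.0084 0 0 0; 0.068 -0.0035 0.01 0 0 0; 0.0735 -0.0037 0.0109 0 0 0; 0.0735 -0.0037 0.0109 0 0 0; 0.0735 -0.0037 0.0109 0 0 0'
python3 - <<'E'
from h import *
np.set_printoptions(precision=4,suppress=True)
a=look('side','s15')
print(state()['wrist_force'],state()['finger_gap']*87,state()['eef_pos'])
im=cv2.imread('pics/s15.png');cv2.imwrite('pics/s15b.png',cv2.resize(im[170:260,270:370],None,fx=6.6,fy=6.6,interpolation=cv2.INTER_CUBIC))
E
```

```text
time_s: 20.38
eef_pos: [0.5525, 0.0274, 0.2135]
ee_rot: [[0.986, -0.075, 0.146], [-0.074, -0.997, -0.011], [0.147, -0.0, -0.989]]
wrist_force: [-0.4, 0.4, -2.7]
finger_gap: 0.538
[ 0.1568  0.3231 -2.1145] 46.86261907986523 [0.5525 0.0273 0.2136]
```

View pics/s15b.png

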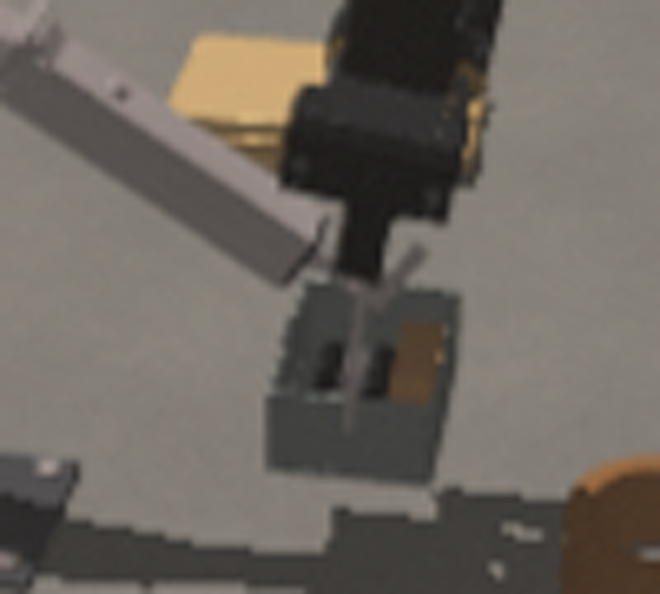

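```bash
python3 -m crank '-0.0015 0 0.01 0 0 0; -0.003 0 0.02 0 0 0; -0.0044 0 0.03 0 0 0; -0.0059 0 0.0396 0 0 0; -0.0059 0 0.0396 0 0 0'
python3 - <<'E'
from h import *
np.set_printoptions(precision=4,suppress=True)
a=look('side','s16')
print(state()['wrist_force'],state()['finger_gap']*87,state()['eef_pos'])
im=cv2.imread('pics/s16.png');cv2.imwrite('pics/s16b.png',cv2.resize(im[170:260,270:370],None,fx=6.6,fy=6.6,interpolation=cv2.INTER_CUBIC))
E
```

```text
time_s: 21.05
eef_pos: [0.5522, 0.0273, 0.1724]
ee_rot: [[0.987, -0.075, 0.145], [-0.074, -0.997, -0.01], [0.145, -0.0, -0.989]]
wrist_force: [0.4, 0.1, -2.4]
finger_gap: 0.54
[ 0.0564 -0.1975 -2.733 ] 47.054236243634435 [0.5526 0.0274 0.1731]
```

View pics/s16b.png

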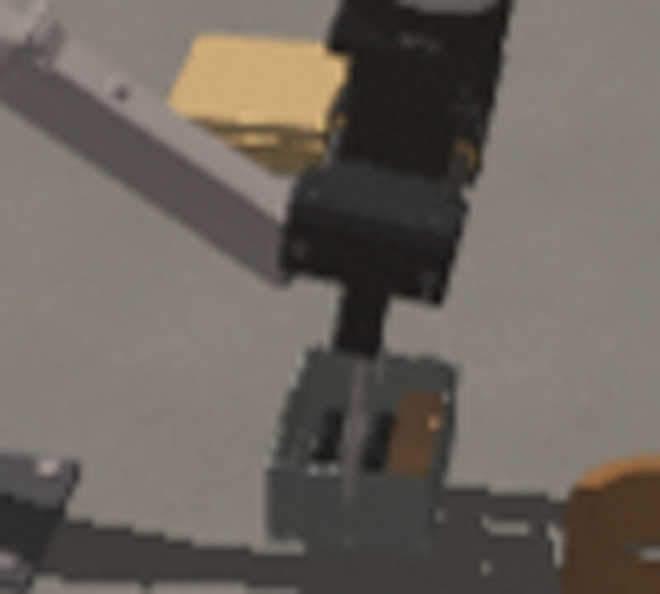

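```bash
python3 -m crank '-0.0004 0 0.003 0 0 0; -0.0009 0 0.006 0 0 0; -0.0013 0 0.009 0 0 0; -0.0018 0 0.012 0 0 0; -0.0018 0 0.012 0 0 0'; python3 -m crank '-0.0004 0 0.0025 0 0 0; -0.0007 0 0.005 0 0 0; -0.0007 0 0.005 0 0 0'
```

```text
time_s: 21.72
eef_pos: [0.5526, 0.0273, 0.161]
ee_rot: [[0.986, -0.075, 0.146], [-0.075, -0.997, -0.011], [0.146, -0.0, -0.989]]
wrist_force: [0.7, -1.1, -2.3]
finger_gap: 0.541
time_s: 22.1
eef_pos: [0.5537, 0.0275, 0.1575]
ee_rot: [[0.986, -0.075, 0.149], [-0.075, -0.997, -0.011], [0.149, -0.0, -0.989]]
wrist_force: [-3.8, -0.4, 8.9]
finger_gap: 0.54
```

```bash
python3 -m crank '0.0001 0 -0.0015 0 0 0; 0.0001 0 -0.002 0 0 0'; python3 -m crank '0 0 0 0 0 0; 0 0 0 0 0 0; 0 0 0 0 0 0; 0 0 0 0 0 0; 0 0 0 0 0 0; 0 0 0 0 0 0' 1
python3 - <<'E'
from h import *
np.set_printoptions(precision=4,suppress=True)
a=look('side','s17');b=look('top','t17')
print(state()['wrist_force'],state()['finger_gap']*87,state()['eef_pos'])
im=cv2.imread('pics/s17.png');cv2.imwrite('pics/s17b.png',cv2.resize(im[170:260,270:370],None,fx=6.6,fy=6.6,interpolation=cv2.INTER_CUBIC))
im=cv2.imread('pics/t17.png');cv2.imwrite('pics/t17b.png',cv2.resize(im[160:250,260:380],None,fx=6.6,fy=6.6,interpolation=cv2.INTER_CUBIC))
E
```

```text
time_s: 22.35
eef_pos: [0.5529, 0.0274, 0.1586]
ee_rot: [[0.986, -0.075, 0.147], [-0.075, -0.997, -0.011], [0.148, -0.0, -0.989]]
wrist_force: [-0.4, -0.1, 1.2]
finger_gap: 0.54
time_s: 23.1
eef_pos: [0.5526, 0.0274, 0.1582]
ee_rot: [[0.986, -0.075, 0.146], [-0.075, -0.997, -0.011], [0.147, -0.0, -0.989]]
wrist_force: [-0.2, 0.6, -0.2]
finger_gap: 0.992
[ 0.052  -0.9026  0.1574] 86.56884109904549 [0.5526 0.0273 0.1582]
```

View pics/s17b.png

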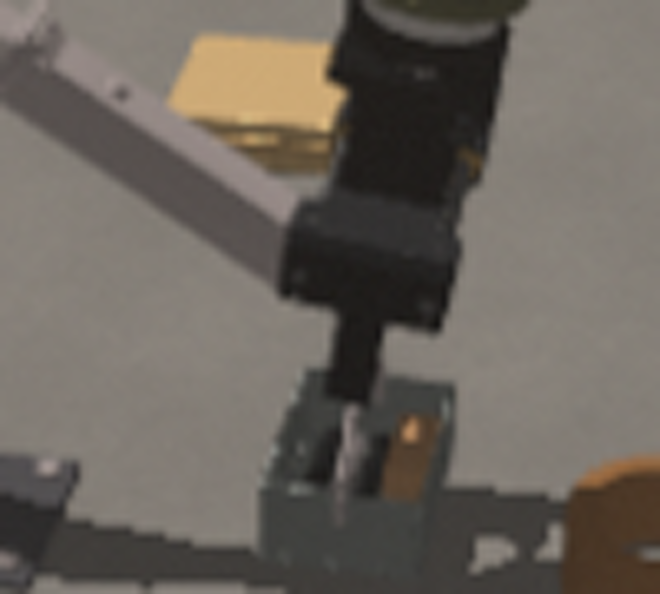

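View pics/t17b.png

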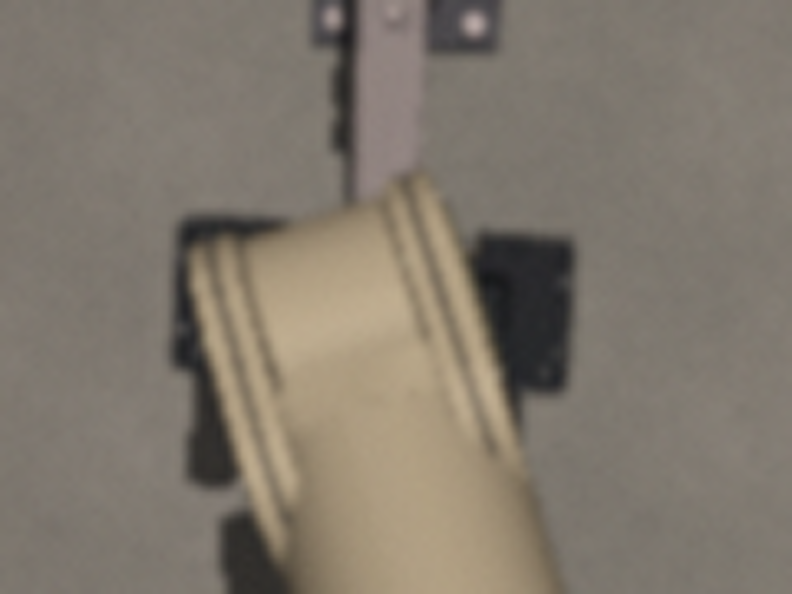

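Released; the basket hangs upright. Retreat straight back along the tool axis, slowly first.

```bash
python3 -m crank '0 0 -0.01 0 0 0; 0 0 -0.025 0 0 0; 0 0 -0.045 0 0 0; 0 0 -0.08 0 0 0; -0.03 0 -0.12 0 0 0; -0.08 0 -0.15 0 0 0; -0.13 0 -0.16 0 0 0; -0.16 0 -0.16 0 0 0; -0.16 0 -0.16 0 0 0' 1
python3 -m crank '0 0 0 0 0 0; 0 0 0 0 0 0; 0 0 0 0 0 0; 0 0 0 0 0 0; 0 0 0 0 0 0; 0 0 0 0 0 0; 0 0 0 0 0 0; 0 0 0 0 0 0'
cat > end.py <<'E'
from h import *
import sys
k=sys.argv[1]
np.set_printoptions(precision=4,suppress=True)
a=look('side','s'+k);b=look('top','t'+k)
print(state()['wrist_force'],state()['eef_pos'])
for q in('basket_mid','basket_loop','hook_seat','carton','tape_roll','folders'):
  A=pt(a,q,1);B=pt(b,q,1);print(q,A,B,A and B and tri(a,A[0][1],b,B[0][1])[0])
im=cv2.imread(f'pics/s{k}.png');cv2.imwrite(f'pics/s{k}b.png',cv2.resize(im[150:250,250:370],None,fx=6,fy=6,interpolation=cv2.INTER_CUBIC))
im=cv2.imread(f'pics/t{k}.png');cv2.imwrite(f'pics/t{k}b.png',cv2.resize(im[130:230,260:380],None,fx=6,fy=6,interpolation=cv2.INTER_CUBIC))
E
python3 end.py 18
```

```text
time_s: 24.32
eef_pos: [0.3702, 0.0414, 0.2944]
ee_rot: [[0.986, -0.075, 0.149], [-0.074, -0.997, -0.013], [0.15, 0.002, -0.989]]
wrist_force: [0.0, 0.4, -0.5]
finger_gap: 1.0
time_s: 25.32
eef_pos: [0.3713, 0.041, 0.293]
ee_rot: [[0.986, -0.075, 0.146], [-0.075, -0.997, -0.011], [0.147, -0.0, -0.989]]
wrist_force: [-0.4, -0.4, 0.1]
finger_gap: 0.999
[-0.4105  0.1561  0.3589] [0.3714 0.041  0.2931]
basket_mid [(0.66, [325.2, 230.8])] [(0.93, [317.2, 206.7])] [0.5534 0.0293 0.1013]
basket_loop [(0.69, [326.0, 212.8])] [(0.97, [317.1, 204.9])] [0.5525 0.0281 0.1684]
hook_seat [(0.96, [327.0, 212.0])] [(0.76, [322.8, 206.1])] [0.5499 0.0091 0.1602]
carton [(0.7, [285.8, 368.0])] [(0.88, [207.5, 196.2])] [ 0.6114  0.4572 -0.0158]
tape_roll [(0.6, [369.4, 261.0])] [(0.71, [318.7, 203.8])] [0.488  0.0391 0.0194]
folders [(0.64, [322.2, 190.0])] [(0.57, [446.7, 190.5])] [ 0.6128 -0.4665 -0.0057]
```

View pics/s18b.png

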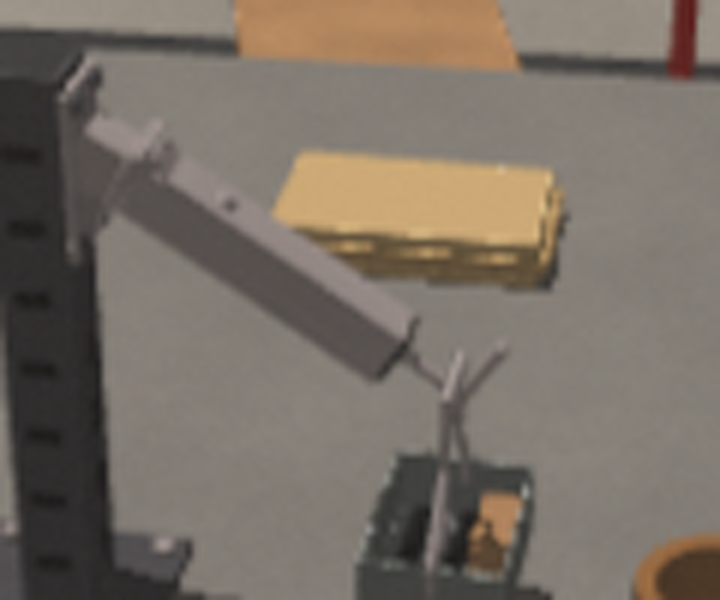

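View pics/t18b.png

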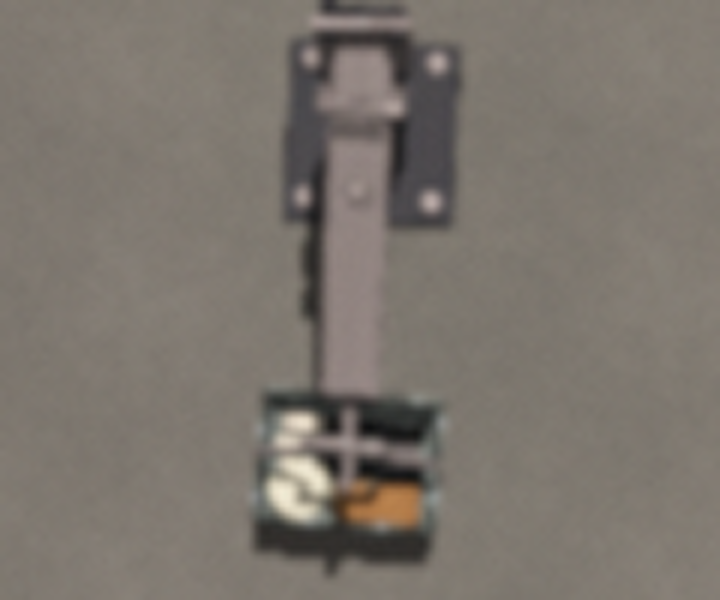

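```bash
for i in 1 2; do python3 -m crank '0 0 0 0 0 0; 0 0 0 0 0 0; 0 0 0 0 0 0; 0 0 0 0 0 0; 0 0 0 0 0 0; 0 0 0 0 0 0; 0 0 0 0 0 0; 0 0 0 0 0 0; 0 0 0 0 0 0; 0 0 0 0 0 0; 0 0 0 0 0 0; 0 0 0 0 0 0'|head -1; python3 end.py 2$i|head -3; done
python3 - <<'E'
import cv2,numpy as np
f=lambda n:cv2.imread(f'pics/{n}.png').astype(int)
for x,y in(('s18','s21'),('s21','s22')): print(np.abs(f(x)-f(y))[190:280,300:345].max(),np.abs(f(x)-f(y))[190:280,300:345].mean())
# calm things: initial vs now
for n,r in(('folders',(155,225,425,470)),('carton',(165,220,175,222)),('tape side',(235,272,352,390))):
    A,B=(('side0','s22') if 'side' in n else ('top0','t22'));d=np.abs(f(A)-f(B))[r[0]:r[1],r[2]:r[3]];print(n,d.mean(),d.max())
E
```

```text
time_s: 27.52
[0.3681 0.4575 0.0575] [0.3714 0.041  0.293 ]
basket_mid [(0.91, [324.0, 229.0])] [(0.58, [316.4, 203.2])] [0.5611 0.0317 0.11  ]
basket_loop [(0.65, [326.4, 213.1])] [(0.65, [315.4, 204.5])] [0.5523 0.0337 0.1709]
time_s: 29.72
[0.7822 0.2593 0.3414] [0.3714 0.041  0.293 ]
basket_mid [(0.73, [322.9, 213.2])] [(0.96, [315.9, 204.7])] [0.5576 0.0322 0.1683]
basket_loop [(0.97, [322.5, 213.2])] [(0.68, [315.8, 205.2])] [0.5574 0.0325 0.1683]
46 1.5065843621399178
40 1.094238683127572
folders 2.7656084656084654 7
carton 2.315151515151515 7
tape side 2.879800853485064 8
```

View pics/s22b.png

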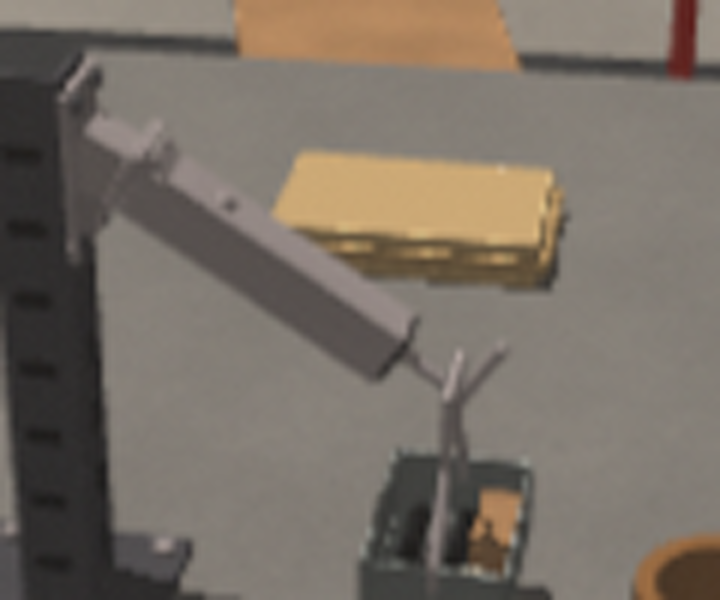

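View pics/s22.png

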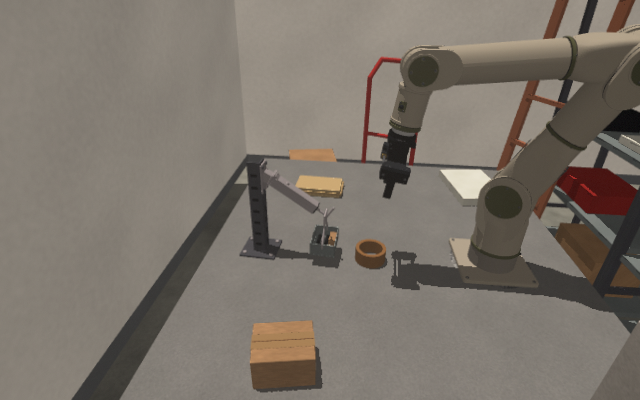

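```bash
for i in 1 2 3 4 5 6; do python3 -m crank '0 0 0 0 0 0; 0 0 0 0 0 0; 0 0 0 0 0 0; 0 0 0 0 0 0; 0 0 0 0 0 0; 0 0 0 0 0 0; 0 0 0 0 0 0; 0 0 0 0 0 0; 0 0 0 0 0 0; 0 0 0 0 0 0; 0 0 0 0 0 0; 0 0 0 0 0 0'|head -1;done
python3 - <<'E'
from h import *
S=[look('side',f'e{i}')['pixels'].astype(int)[190:280,300:345] for i in range(5)]
for i in range(4): d=abs(S[i]-S[i+1]);print(d.max(),d.mean())
print(state()['time_s'])
E
```

```text
time_s: 31.92
time_s: 33.42
time_s: 34.92
time_s: 36.42
time_s: 37.92
time_s: 39.42
8 0.6939094650205762
23 0.7295473251028807
31 0.7273251028806584
26 0.7995061728395062
39.675
```

Run:
```python
from h import *
S=[cv2.cvtColor(look('side')['pixels'],cv2.COLOR_RGB2GRAY)[222:265,305:345].astype(np.float32) for i in range(20)]
w=cv2.createHanningWindow((40,43),cv2.CV_32F)
print([tuple(np.round(cv2.phaseCorrelate(S[0],s,w)[0],2)) for s in S[1:]])
print(state()['time_s'])
```

```text
[(np.float64(0.05), np.float64(0.5)), (np.float64(0.02), np.float64(0.54)), (np.float64(0.02), np.float64(0.55)), (np.float64(0.03), np.float64(0.51)), (np.float64(-0.07), np.float64(0.55)), (np.float64(-0.03), np.float64(0.52)), (np.float64(-0.03), np.float64(0.52)), (np.float64(0.03), np.float64(0.54)), (np.float64(0.12), np.float64(0.51)), (np.float64(0.01), np.float64(0.47)), (np.float64(0.1), np.float64(0.53)), (np.float64(0.01), np.float64(0.55)), (np.float64(-0.02), np.float64(0.52)), (np.float64(-0.03), np.float64(0.52)), (np.float64(-0.03), np.float64(0.51)), (np.float64(0.01), np.float64(0.45)), (np.float64(0.04), np.float64(0.5)), (np.float64(-0.03), np.float64(0.51)), (np.float64(0.04), np.float64(0.52))]
40.675
```

Any residual swing is below 0.1 pixel (about 0.3 mm), with a constant correlation offset. I'm handing in.

```bash
python3 -c "
from plant import *
print(job_done())"
```

```text
the job is handed in; nothing more can be done
None
```

The hanging arm is fitted on the stub with its button out, and the basket hangs in its hook. I handed the job in at about 40.7 s; `job_done()` reports no verdict.

**What I did**
- **Arm:** I gripped the tube at its middle, tilted it 30° and slid it over the stub up to the collar. It stopped there with about 20 N of push. The pictures show the button up through the hole. A 14 N pull did not bring it off.
- **Basket:** I gripped the loop across its legs, took it over the hook tip and lowered it into the corner. I then let go and backed the gripper well clear.

**Last checks**
- **Hanging position:** The networks put the loop near (0.557, 0.033, 0.168) m. My estimate of the hook corner is (0.552–0.554, 0.028, 0.167–0.169) m, so they agree within about 5 mm.
- **Stillness:** Movement over the last second was under about 0.1 pixel. The basket looks upright.
- **Other items:** The carton, tape roll and folders match their first pictures.
- **Robot contact:** The wrist force was near zero once the gripper was clear.

**What disagreed or went wrong**
- **Slip:** The tube slid about 8 mm in the grip when lifted, because the fingers had not fully closed. I measured the offset from the pictures and corrected it before insertion.
- **Sag:** The fitted arm sags by about 0.04 rad, within the 0.12 allowed.
- **Stub angle:** The side view suggested a slightly different stub angle from the top view. I used the post's base bolts to settle the heading.
- **Network errors:** Single reports were sometimes wrong. The hook seat was once placed about 50 mm off in x, and the tape roll was once confused with the basket. I used the pictures instead.

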